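# Load the autosampler, close it up and arm it

## Task

Load every blue vial rack that is out on the bench into the autosampler's open drawer, one to a bay and standing upright, lay the orange lid properly on the drawer, push the drawer fully shut and swing the red clamp down flat. Then take the stylus from its holder, press the recessed green button right down with it and hold it for half a second, and put the stylus back upright in its holder. Keep the racks upright throughout and leave everything else on the bench where it is.

Things in the scene. Friction and masses are not known exactly. Their poses are not given: they have to be found in the camera images.
- rack0: Blue vial rack: base block 84 (x) x 42 (y) x 26 mm with two rows of white vial caps standing 4 mm proud, and an upright carrying fin along the middle of its top, 60 (x) x 12 (y) mm, its top 48 mm above the underside. Origin: centre of the underside; z up. About 0.2 kg. Same after half a turn. May be absent (None); two to four are present.
- rack1: Blue vial rack: base block 84 (x) x 42 (y) x 26 mm with two rows of white vial caps standing 4 mm proud, and an upright carrying fin along the middle of its top, 60 (x) x 12 (y) mm, its top 48 mm above the underside. Origin: centre of the underside; z up. About 0.2 kg. Same after half a turn. May be absent (None); two to four are present.
- rack2: Blue vial rack: base block 84 (x) x 42 (y) x 26 mm with two rows of white vial caps standing 4 mm proud, and an upright carrying fin along the middle of its top, 60 (x) x 12 (y) mm, its top 48 mm above the underside. Origin: centre of the underside; z up. About 0.2 kg. Same after half a turn. May be absent (None); two to four are present.
- rack3: Blue vial rack: base block 84 (x) x 42 (y) x 26 mm with two rows of white vial caps standing 4 mm proud, and an upright carrying fin along the middle of its top, 60 (x) x 12 (y) mm, its top 48 mm above the underside. Origin: centre of the underside; z up. About 0.2 kg. Same after half a turn. May be absent (None); two to four are present.
- lid: Orange light-shield lid. Plate 122 (x) x 234 (y) x 5 mm, underside 10 mm above the origin; below it two ribs (outer faces x = +-46 mm, ends y = +-102 mm) that go inside the drawer walls. Black grip fin mid-top, 60 (x) x 14 (y) mm, top 37 mm above the origin. Origin: centre, bottom of the ribs; z up; same either way round, 0.2 kg. Seated on the rims its origin is 42 mm above the drawer floor.
- drawer_in (a point): Centre of the inner floor of the grey drawer (moves with it), 30 mm above the bench; x into the machine, z up. Inside 104 (x) x 216 (y) mm, walls rise 52 mm to the rims (5 mm thick, front 14). Three dividers, 4 mm thick, 15 high, make four 51 mm bays along y, at y = +-27.5, +-82.5 mm; a rack goes in lengthways in x. Beyond the front rim the front panel rises to 86 mm.
- drawer_front (a point): Middle of the top edge of the drawer's front panel, on its outer face (the face towards the robot); panel 250 mm wide, 104 mm high, its top 116 mm above the bench. No handle: the panel is pushed.
- drawer (a joint): How far the drawer stands out, m: 0 = shut (panel 2 mm proud of the machine's face), up to 0.165; starts 0.14 to 0.16. About 2 N of friction; stays where left. The opening is 118 mm high above the bench: a seated lid (fin top at 109 mm) just passes.
- clamp_hinge (a point): Hinge axis of the red clamp arm, on the roof of the machine near the front edge, 150 mm above the bench. Axes of the arm: when down, x points away from the robot; the axis is y.
- clamp_tip (a point): Outer end of the red clamp arm, 94 mm from the hinge axis. The arm is 24 mm wide and 12 mm thick, with a nose 30 mm long at the end that comes down in front of the drawer panel.
- clamp (a joint): Angle of the clamp arm, rad: 0 = down, level and pointing to the robot over the drawer front (its lower stop); about 1.57 = upright; starts 1.75 to 2.05, leaning back from the robot. Stiff hinge (about 0.13 N m): it stays where it is left.
- sampler: White autosampler, 300 (x) x 320 (y) mm, roof 135 mm above the bench, with a grey hump 50 mm higher over the rear 90 mm. Origin: centre of its underside; x points away from the robot (the drawer opens towards -x). Fixed to the bench. The front face is at x = -150 mm.
- recess_mouth (a point): Centre of the mouth of a 18 mm wide round hole in the black 50 x 50 x 15 mm collar on the roof, 150 mm above the bench. At the bottom sits the green button.
- button: Green spring button in the recess, 15 mm across. Origin: centre of its underside, 137 mm above the bench when out; its top, 5 mm higher, then lies 8 mm below the mouth of the recess. Travel 5 mm straight down to a hard stop; fully down takes 5 N, 4 mm or so counts as pressed; it springs back.
- stylus: Upright press stylus, 120 mm long. Origin at the tip; z up along it. Steel tip 6 mm across for 30 mm, then 10 mm shank, black collar 26 mm across from 55 to 61 mm, yellow square handle 14 x 14 mm (faces along x and y) from 61 to 120 mm above the tip. 0.05 kg.
- holder: Aluminium stylus holder, a block 56 x 56 x 70 mm with a 20 mm hole, 60 mm deep, in the middle of its top. Origin: centre of the underside. The stylus hangs in it upright with the collar on the block's top, its tip 15 mm above the bench. Fixed.
- solvent: Large glass solvent bottle with a blue cap, 90 mm across, 200 mm high. Not part of the job; leave it alone.
- amber: Amber bottle, 70 mm across, 150 mm high. Not part of the job; leave it alone.
- tipbox: Pale grey box 110 x 75 x 50 mm. Not part of the job; leave it alone.
- beaker: Glass beaker 70 mm across, 80 mm high. Not part of the job; leave it alone.
- marker: White marker pen 120 mm long, lying. Not part of the job; leave it alone.
- dish: White dish 90 mm across, 18 mm high. Not part of the job; leave it alone.
- vialjar: Small amber jar with a white cap, 52 mm across, 60 mm high. Not part of the job; leave it alone.

How it is judged:
By the outcome, as a careful person would: the job done as asked, in the order asked, and still so for the second after the job is handed in, with the robot touching nothing.
Of rack0, rack1, rack2, rack3 only 2 to 4 are there at a start; the rules pass over those that are not, and their reading is None.
At some moment in a run one of rack0, rack1, rack2, rack3, lid may be knocked a few centimetres aside while the robot is not near it.
It also fails if it takes over 210 s, if anything falls off the work surface, if the arm or the gripper's body presses on something with over 40 N, if the wrist force passes 120 N, or if a joint passes its speed limit or range.

## Robot

A 6-joint arm with a two-finger parallel gripper is mounted at the origin on the work surface. World frame = base frame: x ahead of the robot, y to its left, z up, the work surface at z = 0. Lengths are in m, angles in rad, forces in N, time in s.
With the tool pointing down it reaches from about 0.4 to 0.925 m from the base axis. Payload 3.4 kg.
Tool frame: the origin (TCP) lies midway between the tips of the shut fingers; the grasp point (between the pads) lies 19 mm behind it; z points along the fingers, y is the line along which they close (so a half turn about z gives the same grasp; the last joint's range is limited). The gripper opens to 85 mm and grips with 20 to 120 N. Pads are 22 mm wide; open, the fingers measure 114 mm over their backs; the gripper's body (76 mm by 85 mm) begins 54 mm behind the grasp point. The pads swing forward as they close: fully open they stand 13 mm farther back than shut.
Start: joints at [-1.407, 0.307, 1.506, -0, 1.328, -0.073], TCP at [0.135, -0.559, 0.231] pointing down, gripper open.
Joint ranges: [-3.12, 3.12], [-1.05, 2.28], [0.14, 2.33], [-1.42, 4.57], [0.1, 2.73], [-2.68, 2.68]. Speed limits (rad/s): [2.57, 2.57, 3.14, 3.14, 3.14, 3.14].

## Interface

Orientations are given as a 3x3 rotation matrix whose columns are the frame's x, y, z axes.
In Python, from station import readout, optics, bot, nets gives the robot as it stands.
- The arm moves only by the tool servo_tool, never from a script. Its argument "rows" is a list of rows, each a list of 7 numbers: the turn, a rotation vector about the tool's x, y, z normalised to -1 to 1, where 1 is pi rad, then the shift along the tool's x, y, z normalised to -1 to 1, where 1 is 0.25 m, then the opening, from 0 (shut) to 1 (fully open). A call has 1 to 12 rows; each row shifts and turns the commanded pose from where the row before left it, along the tool's axes as they then stand; what a row does not reach is not made up. A row lasts 1/10 s, in which the tool goes at most 50 mm and 8.59 degrees, less where a joint would pass 70% of its speed; a pose out of reach is approached as far as the arm can. A call with a number of a shift or a turn outside -1 to 1 is refused whole. A call with a gripper value outside its range is refused whole. The fingers move at their own pace and stop on an object; the grip force is fixed at half the most. Time passes only in rows, so rows that do not move let the fingers close. It gives the time, the measured TCP pose, the force, the opening and the grip force at its end, in the units of the state.
- readout.read_state(): the state, without advancing time (a new reading comes with each control period).
- optics.camera(name): name is "side" or "top" or "wrist"; returns (picture, depth): 480x640x3 uint8, blue, green, red; 480x640 float32, m along the optical axis (not along the pixel's ray), 0 where there is no reading.
- optics.calibration(name): a dict with "vfov" (degrees; the focal length in pixels is half the picture's height over the tangent of half this angle, whatever the lens; pixels are square), "cx", "cy" (the principal point, pixels), "R" (3x3) and "t" (3): a world point X has camera coordinates R X + t; the wrist camera has in their place "hand_eye" (4x4, takes a point from camera to tool coordinates, whose origin is the TCP and whose axes are the flange's). Camera axes: x right, y down, z forward; pixel columns grow to the right and rows downward; lengths in m; the calibration is good to about 2 mm. The wrist camera is an equidistant fisheye: a pixel r from the principal point sees the ray r / f radians off the axis. A picture is of the moment at which its call begins: read the wrist's pose just before it. calibration takes no time and is no camera call.
- bot.job_done(): hands the job in; it is judged then, once.
Trained networks look in the newest picture that a camera, given by its name, has taken for a name from the list of things; names that differ only in an ending like _2 or _b are one class to them, and where a whole thing is asked for, a point or a joint stands for the part that bears it (a point fixed in the world has none). Each returns a list of dicts, best first, with "score" (0 to 1); they miss things now and then, are a little off and sometimes report something else, mostly with a low value. They report only what shows in the picture. A call takes as long as a camera call.
- nets.look_for(camera, name): "location" ([column, row] in pixels, amid what is visible of it).
The state is a dict: "time_s": time; "q": joint angles; "qd": joint speeds; "tau": joint torques, N m; "ee_pos": TCP position; "ee_rot": TCP orientation; "ft_force": force on the tool from outside, world axes, zero at the start; "moment": the same for the moment, N m; "gripper_width": opening from 0.0 (shut) to 1.0 (fully open); "gripper_force": force on a finger pad.
Only numpy, scipy, OpenCV 4.12 (cv2) and the standard library are available. Lean on these libraries where they do the work, as an engineer would, in place of code of your own. Each camera call takes 0.05 s, during which the arm holds its last target. There are 200 camera calls.

## Working session

There is one attempt and no reset: what is moved stays moved. The work goes in short steps, Python scripts to look and compute and a tool call to move; the robot and the scene stay as the last step left them, time stands still between calls to the robot, and variables do not carry over. Pictures are saved under pics/ and viewed, at most 14 in all, crops included, and the job is handed in when it is done.

Besides the shell and the picture viewer there is one more tool, called as a command line: name --pt "numbers of a row" for each row, then --argument value for the rest. servo_tool: Moves the arm, as the interface text tells. Its arguments: {"type":"object","properties":{"rows":{"type":"array"}},"required":["rows"]}

```bash
ls; mkdir -p pics; cat > h.py <<'E'
import numpy as np, cv2
from station import readout, optics, bot, nets
def cal(n):
    c=optics.calibration(n); c['f']=240/np.tan(np.radians(c['vfov'])/2); return c
def proj(n,X):
    c=cal(n); p=np.array(c['R'])@np.array(X)+np.array(c['t'])
    return np.array([c['cx']+c['f']*p[0]/p[2], c['cy']+c['f']*p[1]/p[2]])
def cloud(n,depth):
    """world points HxWx3 for fixed cameras"""
    c=cal(n); v,u=np.mgrid[0:480,0:640]
    P=np.stack([(u-c['cx'])/c['f']*depth,(v-c['cy'])/c['f']*depth,depth],-1)
    W=(P-np.array(c['t']))@np.array(c['R'])
    W[depth<=0]=np.nan
    return W
def wcloud(depth,st):
    c=cal('wrist'); v,u=np.mgrid[0:480,0:640]
    a=u-c['cx'];b=v-c['cy'];r=np.hypot(a,b)+1e-9;th=r/c['f']
    k=np.tan(th)/r
    P=np.stack([a*k*depth,b*k*depth,depth],-1)
    H=np.array(c['hand_eye']); T=P@H[:3,:3].T+H[:3,3]
    W=T@np.array(st['ee_rot']).T+np.array(st['ee_pos'])
    W[(depth<=0)|(th>1.4)]=np.nan
    return W
E
python3 - <<'E'
from h import *
s=readout.read_state(); print({k:np.round(v,3) for k,v in s.items()})
for n in ['top','side']:
    im,d=optics.camera(n); cv2.imwrite(f'pics/{n}0.png',im); np.save(f'{n}0.npy',d); cv2.imwrite(f'{n}0.png',im)
    c=cal(n); print(n,c['vfov'],'cam at',-np.array(c['R']).T@np.array(c['t']))
    for k in ['rack0','lid','drawer_in','drawer_front','clamp_tip','clamp_hinge','recess_mouth','button','stylus','holder','solvent','amber','tipbox','beaker','marker','dish','vialjar']:
        W=cloud(n,d)
        o=[]
        for r in nets.look_for(n,k)[:5]:
            if r['score']<.2: continue
            u,v=np.int32(np.round(r['location'])); o.append((round(r['score'],2),int(u),int(v),*np.round(W[v,u],3).tolist()))
        print(k,o)
E
```

```text
pics
{'time_s': np.float64(0.0), 'q': array([-1.407,  0.308,  1.508,  0.   ,  1.328, -0.073]), 'qd': array([-0.001,  0.   , -0.   , -0.   ,  0.   ,  0.001]), 'tau': array([-1.0000e-03, -4.5755e+01, -2.5191e+01,  0.0000e+00,  1.3000e-02,
       -0.0000e+00]), 'ee_pos': array([ 0.135, -0.558,  0.23 ]), 'ee_rot': array([[ 0.972,  0.236, -0.   ],
       [ 0.236, -0.972,  0.002],
       [ 0.   , -0.002, -1.   ]]), 'ft_force': array([-0.712, -0.689, -0.769]), 'moment': array([0.013, 0.037, 0.032]), 'gripper_force': np.float64(0.0), 'gripper_width': np.float64(1.002)}
top 57.07988292282948 cam at [0.41713587 0.03326179 1.39039721]
rack0 [(0.92, 209, 269, 0.453, 0.408, 0.03), (0.66, 247, 238, 0.552, 0.296, 0.026), (0.64, 210, 232, 0.566, 0.406, 0.049), (0.56, 246, 283, 0.413, 0.288, 0.045)]
lid [(0.8, 462, 288, 0.418, -0.373, 0.017)]
drawer_in [(0.94, 369, 258, 0.501, -0.085, 0.031)]
drawer_front [(0.64, 369, 256, 0.507, -0.085, 0.029), (0.42, 208, 231, 0.569, 0.413, 0.045)]
clamp_tip [(0.75, 370, 193, 0.658, -0.065, 0.249)]
clamp_hinge [(0.51, 365, 258, 0.501, -0.073, 0.03)]
recess_mouth [(
[... 1357 characters left out ...]
0.395, 0.012), (0.57, 352, 346, 0.62, -0.334, 0.103)]
holder [(0.7, 347, 366, 0.609, -0.354, 0.051), (0.67, 358, 236, 0.678, 0.025, 0.132)]
solvent [(0.86, 296, 152, 0.505, 0.563, 0.104)]
amber [(0.65, 349, 423, 0.592, -0.521, 0.108)]
tipbox [(0.79, 345, 204, 0.671, 0.292, 0.049), (0.56, 315, 194, 0.57, 0.394, 0.023)]
beaker [(0.94, 385, 366, 0.706, -0.34, 0.02), (0.5, 236, 328, 0.334, -0.231, 0.055)]
marker [(0.8, 312, 448, 0.516, -0.525, 0.009), (0.62, 274, 215, 0.421, 0.27, 0.028), (0.51, 299, 286, 0.5, -0.077, 0.037)]
dish [(0.58, 247, 195, 0.314, 0.427, 0.005), (0.57, 267, 391, 0.415, -0.388, 0.013)]
vialjar [(0.73, 235, 331, 0.33, -0.232, 0.044), (0.49, 300, 287, 0.503, -0.078, 0.034)]
```

```bash
python3 - <<'E'
import cv2
a=cv2.imread('top0.png')[150:350,110:550]; cv2.imwrite('pics/a.png',cv2.resize(a,(792,360),interpolation=cv2.INTER_CUBIC))
a=cv2.imread('side0.png')[120:470,180:460]; cv2.imwrite('pics/b.png',cv2.resize(a,(480,600),interpolation=cv2.INTER_CUBIC))
E
```

```text
(no output)
```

View pics/a.png

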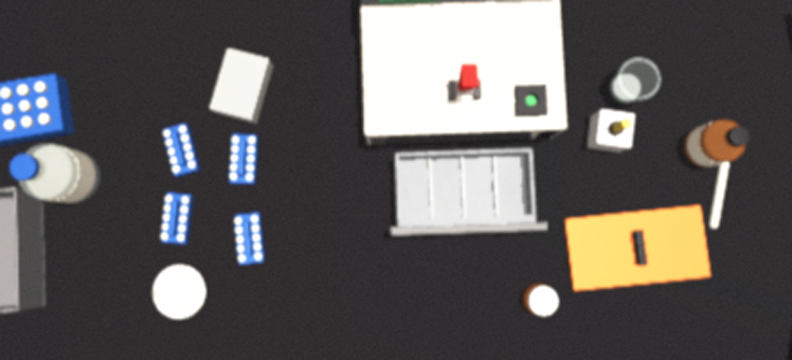

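View pics/b.png

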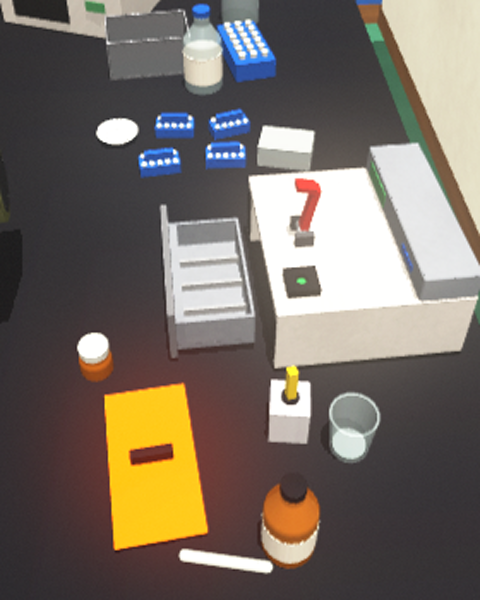

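The pictures show four racks on the left (top crop about (180,150), (243,158), (176,218), (249,238)). The open drawer is at (465,190), the lid at (638,248), the holder with stylus at (613,130), the green button in its collar at (531,100), and the clamp upright at (468,78). The larger 9-cap blue block at far left is a different object.

```bash
cat >> h.py <<'E'
def yaw_of(R): return np.degrees(np.arctan2(R[1][0],R[0][0]))
def plan(p,yaw,n=None,g=1.0,start=None):
    """rows from current (or start=(pos,yaw)) commanded pose to p,yaw, tool down"""
    s=readout.read_state()
    p0,y0=(np.array(s['ee_pos']),yaw_of(s['ee_rot'])) if start is None else (np.array(start[0]),start[1])
    p=np.array(p,float); dy=(yaw-y0+180)%360-180
    m=int(np.ceil(max(np.linalg.norm(p-p0)/.045,abs(dy)/8.,1))); n=max(m,n or 1)
    rows=[]
    for i in range(n):
        a=np.radians(y0+dy*i/n)   # frame before the row
        d=(p-p0)/n; X=np.array([np.cos(a),np.sin(a),0]);Y=np.array([np.sin(a),-np.cos(a),0])
        rows.append([0,0,round(-dy/n/180,4),round(d@X/.25,3),round(d@Y/.25,3),round(-d[2]/.25,3),g])
    print(n,'rows'); 
    for r in rows: print(str(r).replace(' ',''),end=',')
    print()
def rect(pts):
    """min-area rect of xy points: centre, (long,short), yaw deg of long axis"""
    (cx,cy),(w,h),a=cv2.minAreaRect(np.float32(pts[:,:2]*1000))
    if w<h: w,h,a=h,w,a+90
    return np.round([cx,cy,w,h,(a+90)%180-90],1)
E
python3 - <<'E'
from h import *
print(np.round(cal('wrist')['hand_eye'],3),cal('wrist')['f'],cal('wrist')['cx'])
im=cv2.imread('top0.png'); W=cloud('top',np.load('top0.npy')); hsv=cv2.cvtColor(im,cv2.COLOR_BGR2HSV)
def comps(mask,minA=30):
    n,l,st,c=cv2.connectedComponentsWithStats(mask.astype(np.uint8))
    for i in range(1,n):
        if st[i,4]>=minA:
            P=W[l==i]; P=P[~np.isnan(P[:,0])]
            print('  px',np.round(c[i]),st[i,4],'med',np.round(np.median(P,0),3),'z%',np.round(np.percentile(P[:,2],[5,95]),3),rect(P))
H,S,V=[hsv[...,i] for i in range(3)]
print('blue');comps((H>95)&(H<125)&(S>120)&(V>60))
print('orange');comps((H>8)&(H<28)&(S>150)&(V>120))
print('red');comps(((H<6)|(H>174))&(S>150)&(V>80),10)
print('green');comps((H>45)&(H<80)&(S>120)&(V>60),6)
plan([.48,-.09,.36],0)
E
```

```text
[[ 0.    -0.964 -0.267  0.067]
 [ 1.    -0.     0.001 -0.001]
 [-0.001 -0.267  0.964 -0.143]
 [ 0.     0.     0.     1.   ]] 371.64829954431775 324.1492668876959
blue
  px [  5. 199.] 174 med [0.621 0.914 0.235] z% [0.218 0.242] [ 638.  1013.5  220.    55.5   75.4]
  px [116. 213.] 1675 med [0.617 0.703 0.047] z% [0.    0.053] [627.6 734.5 234.3 119.1 -78.7]
  px [211. 233.] 188 med [0.564 0.408 0.027] z% [0.001 0.05 ] [569.4 412.5  93.   47.5  11.7]
  px [245. 240.] 174 med [0.544 0.3   0.028] z% [-0.001  0.05 ] [553.6 300.7  93.9  46.8  -9.4]
  px [122. 242.] 195 med [0.515 0.603 0.198] z% [-0.001  0.203] [524.1 653.5 141.3  44.8  83. ]
  px [209. 271.] 208 med [0.447 0.411 0.026] z% [-0.002  0.049] [447.  416.   92.1  48.1  -4.9]
  px [248. 282.] 162 med [0.416 0.285 0.034] z% [-0.002  0.05 ] [416.9 288.2  91.9  46.    8.9]
orange
  px [510. 228.] 321 med [ 0.591 -0.485  0.105] z% [0.092 0.122] [ 596.9 -493.7   68.1   56.8   24. ]
  px [466. 286.] 396 med [ 0.43  -0.396  0.007] z% [-0.004  0.018] [ 420.5 -383.7  242.3  128.9  -82.6]
  px [463. 287.] 58 med [ 0.422 -0.374  0.016] z
[... 657 characters left out ...]
loat64(-0.037),1.0],[0,0,np.float64(0.0054),np.float64(0.116),np.float64(-0.119),np.float64(-0.037),1.0],[0,0,np.float64(0.0054),np.float64(0.114),np.float64(-0.121),np.float64(-0.037),1.0],[0,0,np.float64(0.0054),np.float64(0.112),np.float64(-0.123),np.float64(-0.037),1.0],[0,0,np.float64(0.0054),np.float64(0.109),np.float64(-0.125),np.float64(-0.037),1.0],[0,0,np.float64(0.0054),np.float64(0.107),np.float64(-0.127),np.float64(-0.037),1.0],[0,0,np.float64(0.0054),np.float64(0.105),np.float64(-0.129),np.float64(-0.037),1.0],[0,0,np.float64(0.0054),np.float64(0.103),np.float64(-0.131),np.float64(-0.037),1.0],[0,0,np.float64(0.0054),np.float64(0.101),np.float64(-0.132),np.float64(-0.037),1.0],
```

```bash
cat >> h.py <<'E'
def plan(p,yaw,start=None,vmax=.045):
    s=readout.read_state()
    p0,y0=(np.array(s['ee_pos']),yaw_of(s['ee_rot'])) if start is None else (np.array(start[0]),start[1])
    p=np.array(p,float); dy=(yaw-y0+90)%180-90
    if abs(dy)>.1:
        k=int(np.ceil(abs(dy)/8)); print(f'{k} x rz {-dy/k/180:.4f}  (dyaw {dy:.1f})')
    a=np.radians(y0+dy); d=p-p0; n=max(1,int(np.ceil(np.linalg.norm(d)/vmax)))
    X=np.array([np.cos(a),np.sin(a),0]);Y=np.array([np.sin(a),-np.cos(a),0])
    print(f'{n} x [{d@X/.25/n:.4f},{d@Y/.25/n:.4f},{-d[2]/.25/n:.4f}]')
    return p,y0+dy
E
python3 - <<'E'
from h import *
plan([.50,-.09,.36],2)
E
```

```text
2 x rz 0.0323  (dyaw -11.6)
14 x [0.1088,-0.1302,-0.0368]
```

servo_tool --pt "0 0 0.0323 0 0 0 1" --pt "0 0 0.0323 0 0 0 1" --pt "0 0 0 0.109 -0.13 -0.037 1" --pt "0 0 0 0.109 -0.13 -0.037 1" --pt "0 0 0 0.109 -0.13 -0.037 1" --pt "0 0 0 0.109 -0.13 -0.037 1" --pt "0 0 0 0.109 -0.13 -0.037 1" --pt "0 0 0 0.109 -0.13 -0.037 1" --pt "0 0 0 0.109 -0.13 -0.037 1" --pt "0 0 0 0.109 -0.13 -0.037 1"

```text
time_s: 2.8
ee_pos: [0.345, -0.2899, 0.306]
ee_rot: [[0.999, 0.035, 0.001], [0.035, -0.999, -0.001], [0.001, 0.001, -1.0]]
ft_force: [0.1, -0.6, 0.4]
gripper_width: 1.001
gripper_force: 0.0
```

servo_tool --pt "0 0 0 0.109 -0.13 -0.037 1" --pt "0 0 0 0.109 -0.13 -0.037 1" --pt "0 0 0 0.109 -0.13 -0.037 1" --pt "0 0 0 0.109 -0.13 -0.037 1" --pt "0 0 0 0.109 -0.13 -0.037 1" --pt "0 0 0 0.109 -0.13 -0.037 1" --pt "0 0 0 0 0 0 1" --pt "0 0 0 0 0 0 1"

```text
time_s: 3.6
ee_pos: [0.5011, -0.0901, 0.3608]
ee_rot: [[0.999, 0.037, -0.0], [0.037, -0.999, -0.0], [-0.0, 0.0, -1.0]]
ft_force: [0.3, -1.0, -0.2]
gripper_width: 0.999
gripper_force: 0.0
```

```bash
python3 - <<'E'
from h import *
s=readout.read_state(); im,d=optics.camera('wrist'); W=wcloud(d,s)
print(s['ee_pos'],yaw_of(s['ee_rot']),s['ft_force'])
np.savez('w1.npz',im=im,W=W); 
# orthophoto by height
cv2.imwrite('pics/w1.png',im)
for k in ['drawer_in','drawer_front','recess_mouth','button','clamp_hinge','clamp_tip']:
    for r in nets.look_for('wrist',k)[:3]:
        u,v=np.int32(np.round(r['location'])); print(k,round(r['score'],2),u,v,np.round(W[v,u],3))
E
```

```text
[ 0.50114359 -0.09006876  0.36075686] 2.1453874933981183 [ 0.31584719 -0.99679824 -0.21085014]
drawer_in 0.88 311 196 [ 0.489 -0.073  0.031]
drawer_in 0.72 605 146 [ 0.593 -0.465  0.094]
drawer_front 0.7 313 197 [ 0.49  -0.076  0.045]
drawer_front 0.54 301 26 [ 0.646 -0.067  0.244]
drawer_front 0.15 309 98 [ 0.604 -0.07   0.135]
recess_mouth 0.69 309 97 [ 0.605 -0.07   0.135]
button 0.64 304 23 [ 0.646 -0.07   0.249]
button 0.56 414 58 [ 0.65  -0.171  0.142]
button 0.28 403 314 [ 0.338 -0.202  0.061]
clamp_hinge 0.58 301 25 [ 0.645 -0.068  0.248]
clamp_tip 0.7 303 23 [ 0.647 -0.069  0.248]
```

View pics/w1.png

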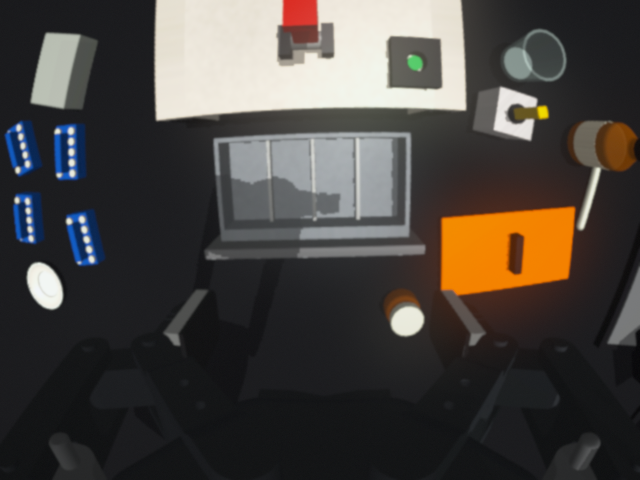

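The wrist view shows the drawer's inner floor around (311,190), its rims from (215,135) to (410,240), the panel top along y≈250, the button at (414,62), and the clamp at (300,30). Next I fit the drawer and machine geometry.

```bash
python3 - <<'E'
from h import *
from scipy.optimize import minimize
z=np.load('w1.npz'); W1=z['W']; im=z['im']
Wt=cloud('top',np.load('top0.npy')); Ws=cloud('side',np.load('side0.npy'))
for n,W in [('wrist',W1),('top',Wt),('side',Ws)]:
    P=W.reshape(-1,3); P=P[~np.isnan(P[:,0])]
    B=P[(P[:,0]>.38)&(P[:,0]<.6)&(P[:,1]>-.25)&(P[:,1]<.1)]
    fl=B[(B[:,2]>.022)&(B[:,2]<.037)]
    print(n,'floorz',np.median(fl[:,2]),len(fl))
    rim=B[(B[:,2]>.075)&(B[:,2]<.088)]; print(' rim',rect(rim),len(rim))
    pan=B[(B[:,2]>.105)&(B[:,2]<.125)]; print(' panel',rect(pan),np.median(pan[:,2]),len(pan))
    div=B[(B[:,2]>.041)&(B[:,2]<.05)]
    # rotate by yaw and histogram
    for a in [2]:
        c,s=np.cos(np.radians(a)),np.sin(np.radians(a))
        u=fl[:,0]*c+fl[:,1]*s; v=-fl[:,0]*s+fl[:,1]*c
        print(' floor u',np.round(np.percentile(u,[1,3,97,99]),3),'v',np.round(np.percentile(v,[1,3,97,99]),3))
        v=-div[:,0]*s+div[:,1]*c; h,e=np.histogram(v,np.arange(-.25,.1,.005)); print(' div v',[(round(e[i]+.0025,3),int(h[i])) for i in np.argsort(-h)[:8]])
    roof=P[(P[:,2]>.13)&(P[:,2]<.14)&(P[:,0]>.5)&(P[:,0]<.95)&(abs(P[:,1])<.35)]; print(' roof',rect(roof),len(roof),np.median(roof[:,2]))
    co=P[(P[:,2]>.146)&(P[:,2]<.155)&(P[:,0]>.5)&(P[:,0]<.75)&(P[:,1]<-.12)&(P[:,1]>-.24)]; print(' collar',rect(co) if len(co) else 0,np.median(co,0),len(co))
H=cv2.cvtColor(im,cv2.COLOR_BGR2HSV)
m=(H[...,0]>45)&(H[...,0]<80)&(H[...,1]>120)&(H[...,2]>60); m[:,:380]=0;m[:,450:]=0;m[100:]=0
P=W1[m];print('green',np.nanmedian(P,0),m.sum(),np.argwhere(m).mean(0))
for n,W,i in [('wrist',W1,im),('top',Wt,cv2.imread('top0.png')),('side',Ws,cv2.imread('side0.png'))]:
    H=cv2.cvtColor(i,cv2.COLOR_BGR2HSV); m=((H[...,0]<6)|(H[...,0]>174))&(H[...,1]>150)&(H[...,2]>80)
    P=W[m]; P=P[(P[:,0]>.5)&(P[:,0]<.8)&(abs(P[:,1])<.2)&(P[:,2]>.14)]
    for zz in np.arange(.14,.27,.015):
        q=P[(P[:,2]>=zz)&(P[:,2]<zz+.015)]
        if len(q): print(n,round(zz,3),len(q),np.round(q.min(0),3),np.round(q.max(0),3))
E
```

```text
wrist floorz 0.030162267599618764 12603
 rim [518.2 -59.5 280.8 151.2 -87.5] 4570
 panel [513.3 -57.2 285.  161.3 -86.5] 0.11570396715627301 3003
 floor u [0.457 0.459 0.558 0.561] v [-0.2   -0.196  0.011  0.015]
 div v [(np.float64(-0.092), 271), (np.float64(-0.147), 254), (np.float64(-0.037), 239), (np.float64(-0.202), 82), (np.float64(0.013), 74), (np.float64(0.018), 72), (np.float64(-0.097), 67), (np.float64(-0.042), 46)]
 roof [ 663.  -117.3  425.1  134.7  -86.8] 29028 0.13511171308702846
 collar [ 645.8 -172.    51.3   51.1  -86.1] [ 0.64513924 -0.17093804  0.15016876] 2279
top floorz 0.029507785609520925 2174
 rim [508.5 -56.  277.8 151.   87.5] 630
 panel [516.5 -58.8 283.1 160.6 -86.4] 0.11550735258489885 400
 floor u [0.464 0.464 0.563 0.565] v [-0.202 -0.198  0.008  0.011]
 div v [(np.float64(-0.092), 27), (np.float64(-0.152), 26), (np.float64(-0.097), 26), (np.float64(-0.042), 24), (np.float64(-0.147), 20), (np.float64(-0.037), 18), (np.float64(-0.202), 14), (np.float64(-0.082), 3)]
 roof [ 705.5 -116.8  423.5  213.8  -86.8] 7030 0.1346053230470574
 collar [ 648.7 -173.7 
[... 837 characters left out ...]
51]
top 0.155 6 [ 0.658 -0.073  0.16 ] [ 0.661 -0.061  0.169]
top 0.17 4 [ 0.66 -0.06  0.17] [ 0.664 -0.057  0.182]
top 0.185 2 [ 0.663 -0.06   0.187] [ 0.665 -0.059  0.19 ]
top 0.2 3 [ 0.665 -0.058  0.202] [ 0.669 -0.058  0.21 ]
top 0.23 45 [ 0.646 -0.076  0.236] [ 0.677 -0.055  0.245]
top 0.245 49 [ 0.647 -0.079  0.245] [ 0.675 -0.057  0.25 ]
side 0.17 4 [ 0.659 -0.083  0.172] [ 0.662 -0.078  0.183]
side 0.185 4 [ 0.664 -0.08   0.188] [ 0.669 -0.076  0.2  ]
side 0.2 14 [ 0.665 -0.082  0.2  ] [ 0.675 -0.074  0.214]
side 0.215 13 [ 0.67  -0.08   0.215] [ 0.677 -0.075  0.229]
side 0.23 73 [ 0.647 -0.081  0.23 ] [ 0.68  -0.056  0.245]
side 0.245 19 [ 0.645 -0.082  0.245] [ 0.665 -0.061  0.248]
```

```bash
python3 - <<'E'
from h import *
z=np.load('w1.npz')['W']; 
for n,W in [('wrist',z),('top',cloud('top',np.load('top0.npy')))]:
    P=W.reshape(-1,3); P=P[~np.isnan(P[:,0])]
    B=P[(P[:,0]>.40)&(P[:,0]<.59)&(P[:,1]>-.25)&(P[:,1]<.1)]
    pan=B[(B[:,2]>.112)&(B[:,2]<.12)&(B[:,0]<.47)]
    k=np.polyfit(pan[:,1],pan[:,0],1); yaw=-np.degrees(np.arctan(k[0])); print(n,'panel yaw',yaw, rect(pan))
    a=np.radians(yaw); div=B[(B[:,2]>.041)&(B[:,2]<.05)]
    v=-div[:,0]*np.sin(a)+div[:,1]*np.cos(a); 
    ys=[]
    for v0 in (-.037,-.092,-.147):
        # shift guess by yaw change
        v1=v0-.5*(a-np.radians(2)); q=div[abs(v-v1)<.012]; 
        kk=np.polyfit(q[:,0],q[:,1],1); ys.append(np.degrees(np.arctan(kk[0])))
    print(' div yaws',ys)
    a=np.radians(np.mean(ys+[yaw])); R=np.array([[np.cos(a),np.sin(a)],[-np.sin(a),np.cos(a)]])
    print(' yaw used',np.degrees(a))
    q=div[:,:2]@R.T; v=q[:,1]; m=np.median(v[abs(v+.095-0)<.02]) ; print(' mid divider v',m,np.mean(v[abs(v-m)<.006]))
    fl=B[(B[:,2]>.025)&(B[:,2]<.035)]; f=fl[:,:2]@R.T; f=f[abs(f[:,1]-m)<.1]
    print(' floor u edges',np.percentile(f[:,0],[.5,1,2,98,99,99.5]))
    pu=(pan[:,:2]@R.T)[:,0]; print(' panel u',np.percentile(pu,[2,5,95,98]), 'v',np.percentile((pan[:,:2]@R.T)[:,1],[1,99]))
    r=B[(B[:,2]>.078)&(B[:,2]<.086)]; r=r[:,:2]@R.T; r=r[(abs(r[:,1]-m)<.08)]; h,e=np.histogram(r[:,0],np.arange(.4,.6,.003)); print(' rim u',[(round(e[i],3),int(h[i])) for i in range(len(h)) if h[i]>15])
    rf=P[(P[:,2]>.13)&(P[:,2]<.14)&(P[:,0]>.5)&(P[:,0]<.68)&(abs(P[:,1]+.1)<.2)][:,:2]@R.T
    g=np.round(rf[:,1],2); fr=[np.percentile(rf[g==x][:,0],.5) for x in np.unique(g) if (g==x).sum()>60]; print(' roof front u',np.round(np.median(fr),4),'roof v',np.percentile(rf[:,1],[.5,99.5]))
E
```

```text
wrist panel yaw 3.6073337599739324 [440.7 -79.9 248.8  13.6 -86.5]
 div yaws [np.float64(3.078727248067187), np.float64(2.9778280130928474), np.float64(3.118486323549731)]
 yaw used 3.195593836170924
 mid divider v -0.10354686801185176 -0.1037125451755397
 floor u edges [0.45544314 0.45587526 0.4567317  0.55708778 0.55798372 0.55873945]
 panel u [0.42979322 0.43034296 0.44170773 0.44217523] v [-0.22552013  0.01708564]
 rim u [(np.float64(0.439), 212), (np.float64(0.442), 342), (np.float64(0.445), 318), (np.float64(0.448), 331), (np.float64(0.451), 330), (np.float64(0.454), 297), (np.float64(0.559), 315), (np.float64(0.562), 280)]
 roof front u 0.5897 roof v [-0.26094514  0.05599898]
top panel yaw 3.5313862455003298 [443.4 -81.3 247.4  11.9 -86.4]
 div yaws [np.float64(3.520448508698604), np.float64(4.116355613536574), np.float64(3.1231870584703403)]
 yaw used 3.572844356551462
 mid divider v -0.10829534974302343 -0.10897089042745783
 floor u edges [0.45969712 0.46035676 0.46123448 0.56013615 0.56109462 0.56159983]
 panel u [0.43175565 0.43210865 0.44266674 0.4430958 ] v [-0.23114764  0.01218798]
 rim u [(np.float64(0.445), 48), (np.float64(0.448), 46), (np.float64(0.451), 44), (np.float64(0.454), 48), (np.float64(0.559), 16), (np.float64(0.562), 50), (np.float64(0.565), 20)]
 roof front u 0.5922 roof v [-0.26746527  0.04940248]
```

```bash
python3 - <<'E'
from h import *
plan([.46,.35,.32],3.4)
E
```

```text
1 x rz -0.0084  (dyaw 1.5)
10 x [-0.0056,-0.1773,0.0163]
```

servo_tool --pt "0 0 -0.008 0 0 0 1" --pt "0 0 0 -0.006 -0.177 0.016 0.6" --pt "0 0 0 -0.006 -0.177 0.016 0.6" --pt "0 0 0 -0.006 -0.177 0.016 0.6" --pt "0 0 0 -0.006 -0.177 0.016 0.6" --pt "0 0 0 -0.006 -0.177 0.016 0.6" --pt "0 0 0 -0.006 -0.177 0.016 0.6" --pt "0 0 0 -0.006 -0.177 0.016 0.6" --pt "0 0 0 -0.006 -0.177 0.016 0.6" --pt "0 0 0 -0.006 -0.177 0.016 0.6" --pt "0 0 0 -0.006 -0.177 0.016 0.6"

```text
time_s: 5.05
ee_pos: [0.4591, 0.3515, 0.3207]
ee_rot: [[0.998, 0.061, 0.0], [0.061, -0.998, 0.0], [0.0, -0.0, -1.0]]
ft_force: [0.3, 0.3, -0.9]
gripper_width: 0.602
gripper_force: 0.0
```

servo_tool --pt "0 0 0 0 0 0 0.6" --pt "0 0 0 0 0 0 0.6"

```text
time_s: 5.25
ee_pos: [0.459, 0.3505, 0.3202]
ee_rot: [[0.998, 0.063, -0.001], [0.063, -0.998, -0.001], [-0.001, 0.001, -1.0]]
ft_force: [-0.7, -0.4, -0.4]
gripper_width: 0.601
gripper_force: 0.0
```

```bash
cat >> h.py <<'E'
def racks(W,im,verbose=True):
    """racks from a wrist cloud: base seen as blue/white above bench; fin points z .04-.053"""
    out=[]
    ok=~np.isnan(W[...,0])&(W[...,2]>.036)&(W[...,2]<.056)&(W[...,0]>.33)&(W[...,0]<.65)&(W[...,1]>.15)&(W[...,1]<.55)
    hsv=cv2.cvtColor(im,cv2.COLOR_BGR2HSV); ok&=(hsv[...,0]>90)&(hsv[...,0]<130)&(hsv[...,1]>80)
    n,l,st,c=cv2.connectedComponentsWithStats(cv2.morphologyEx(ok.astype(np.uint8),cv2.MORPH_CLOSE,np.ones((3,3))))
    for i in range(1,n):
        if st[i,4]<40: continue
        P=W[(l==i)&ok]; r=rect(P); out.append(r)
        if verbose: print('fin',r,'px',np.round(c[i]),st[i,4],'ztop',np.round(np.percentile(P[:,2],90),4))
    return out
E
python3 - <<'E'
from h import *
s=readout.read_state(); im,d=optics.camera('wrist'); W=wcloud(d,s)
print(s['ee_pos'],yaw_of(s['ee_rot']),s['gripper_width'])
np.savez('w2.npz',im=im,W=W); cv2.imwrite('pics/w2.png',im)
racks(W,im)
ok=(W[...,2]>.02)&(W[...,2]<.034)&(W[...,0]>.33)&(W[...,0]<.65)&(W[...,1]>.2)&(W[...,1]<.47)
n,l,st,c=cv2.connectedComponentsWithStats(ok.astype(np.uint8))
for i in range(1,n):
    if st[i,4]>200: print('base',rect(W[l==i]),st[i,4])
print([ (round(r['score'],2),np.round(r['location'])) for r in nets.look_for('wrist','rack0')])
E
```

```text
[0.45902418 0.35045301 0.32021893] 3.5894603286155067 0.6013353686567292
fin [564.4 415.9  59.8  13.   16.9] px [272.  98.] 594 ztop 0.0489
fin [ 5.518e+02  3.058e+02  5.960e+01  1.240e+01 -2.000e-01] px [370. 115.] 606 ztop 0.0491
fin [446.  416.7  59.8  12.5  -3.2] px [267. 201.] 576 ztop 0.0489
fin [414.9 288.9  60.1  13.    9.2] px [374. 233.] 553 ztop 0.0491
base [564.8 416.1  85.1  43.3  17.6] 1876
base [552.1 305.2  84.7  43.2   0. ] 1883
base [445.5 417.   84.6  43.1  -2.9] 1771
base [414.6 289.   84.   43.    7.6] 1695
[(0.96, array([371., 229.])), (0.88, array([367., 114.])), (0.88, array([276., 100.])), (0.87, array([267., 196.]))]
```

View pics/w2.png

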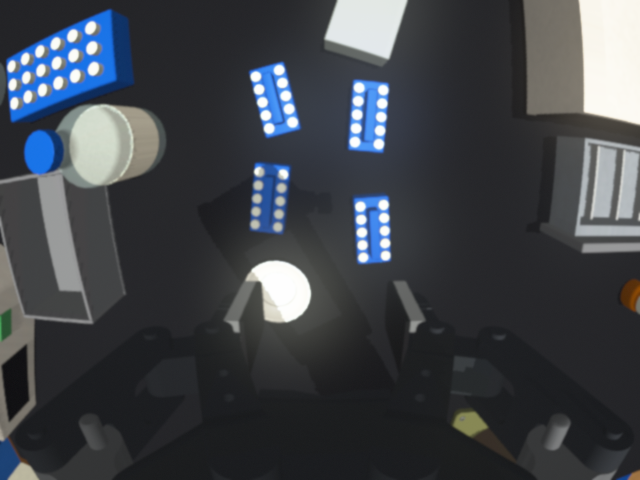

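All four racks read 60 × 12 mm fins, tops at 48–49 mm, matching the text. They are at px (374,233), (370,115), (267,198) and (272,98).

```bash
cat >> h.py <<'E'
D=np.array([.513,-.076]); DY=3.4
def bay(k,z):
    a=np.radians(DY); o=[-.0825,-.0275,.0275,.0825][k]
    return [D[0]-np.sin(a)*o, D[1]+np.cos(a)*o, z]
def cycle(x,y,yaw,k):
    print('over'); st=plan([x,y,.13],yaw); print('down');st=plan([x,y,.033],yaw,st,.025)
    print('lift');st=plan([x,y,.17],yaw,st)
    print('to bay'); st=plan(bay(k,.17),DY,st); print('down');st=plan(bay(k,.064),DY,st,.025)
E
python3 - <<'E'
from h import *
cycle(.4149,.2889,8.5,0)
E
```

```text
over
1 x rz -0.0282  (dyaw 5.1)
5 x [-0.0423,0.0423,0.1526]
down
4 x [0.0000,0.0000,0.0970]
lift
4 x [0.0000,0.0000,-0.1370]
to bay
1 x rz 0.0283  (dyaw -5.1)
11 x [0.0277,0.1646,-0.0000]
down
5 x [0.0000,0.0000,0.0848]
```

servo_tool --pt "0 0 -0.0282 0 0 0 0.6" --pt "0 0 0 -0.0423 0.0423 0.153 0.6" --pt "0 0 0 -0.0423 0.0423 0.153 0.6" --pt "0 0 0 -0.0423 0.0423 0.153 0.6" --pt "0 0 0 -0.0423 0.0423 0.153 0.6" --pt "0 0 0 -0.0423 0.0423 0.153 0.6" --pt "0 0 0 0 0 0 0.6" --pt "0 0 0 0 0 0 0.6"

```text
time_s: 6.15
ee_pos: [0.4157, 0.2891, 0.1303]
ee_rot: [[0.989, 0.146, 0.0], [0.146, -0.989, 0.0], [0.0, -0.0, -1.0]]
ft_force: [-0.2, 0.5, -0.3]
gripper_width: 0.598
gripper_force: 0.0
```

servo_tool --pt "0 0 0 0 0 0.097 0.6" --pt "0 0 0 0 0 0.097 0.6" --pt "0 0 0 0 0 0.097 0.6" --pt "0 0 0 0 0 0.095 0.6" --pt "0 0 0 0 0 0 0.6" --pt "0 0 0 0 0 0 0" --pt "0 0 0 0 0 0 0" --pt "0 0 0 0 0 0 0" --pt "0 0 0 0 0 0 0" --pt "0 0 0 0 0 0 0"

```text
time_s: 7.15
ee_pos: [0.4165, 0.2905, 0.0347]
ee_rot: [[0.989, 0.148, 0.004], [0.148, -0.989, 0.002], [0.004, -0.001, -1.0]]
ft_force: [0.8, -2.3, 7.2]
gripper_width: 0.12
gripper_force: 63.5
```

servo_tool --pt "0 0 0 0 0 -0.08 0" --pt "0 0 0 0 0 -0.13 0" --pt "0 0 0 0 0 -0.17 0" --pt "0 0 0 0 0 -0.17 0" --pt "0 0 0 0 0 0 0"

```text
time_s: 7.65
ee_pos: [0.4184, 0.2922, 0.1765]
ee_rot: [[0.989, 0.148, 0.011], [0.148, -0.989, 0.007], [0.012, -0.005, -1.0]]
ft_force: [0.1, 0.7, -3.6]
gripper_width: 0.118
gripper_force: 62.3
```

```bash
python3 - <<'E'
from h import *
s=readout.read_state(); im,d=optics.camera('wrist'); W=wcloud(d,s)
print(s['ee_pos'],yaw_of(s['ee_rot']),s['gripper_width'],s['ft_force'])
cv2.imwrite('pics/w3.png',im[180:430,150:500])
ok=(im[...,0]>90)&(im[...,2]<80)&(W[...,2]>.1)&(W[...,2]<.2); print(ok.sum(),rect(W[ok]),np.percentile(W[ok][:,2],[2,50,98]))
st=plan(bay(0,.17),DY);plan(bay(0,.066),DY,st,.025)
E
```

```text
[0.41843812 0.29218459 0.17654702] 8.510963339369995 0.11841012734384854 [ 0.11450795  0.68880867 -3.62141916]
3750 [416.6 293.7  83.3  40.8   8.1] [0.14835047 0.18974004 0.19738096]
1 x rz 0.0284  (dyaw -5.1)
11 x [0.0270,0.1654,0.0014]
5 x [0.0000,0.0000,0.0832]
```

View pics/w3.png

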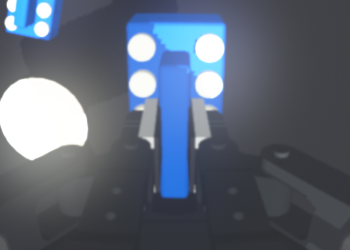

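The rack hangs level and centred in the fingers, gripped by its fin (crop centre (175,120)).

servo_tool --pt "-0.0017 -0.0038 0.0284 0 0 0 0" --pt "0 0 0 0.027 0.1654 0.0014 0" --pt "0 0 0 0.027 0.1654 0.0014 0" --pt "0 0 0 0.027 0.1654 0.0014 0" --pt "0 0 0 0.027 0.1654 0.0014 0" --pt "0 0 0 0.027 0.1654 0.0014 0" --pt "0 0 0 0.027 0.1654 0.0014 0" --pt "0 0 0 0.027 0.1654 0.0014 0" --pt "0 0 0 0.027 0.1654 0.0014 0" --pt "0 0 0 0.027 0.1654 0.0014 0" --pt "0 0 0 0.027 0.1654 0.0014 0" --pt "0 0 0 0.027 0.1654 0.0014 0"

```text
time_s: 8.9
ee_pos: [0.5144, -0.1608, 0.1664]
ee_rot: [[0.998, 0.059, -0.015], [0.059, -0.998, -0.005], [-0.015, 0.004, -1.0]]
ft_force: [0.4, -0.3, -2.4]
gripper_width: 0.124
gripper_force: 62.2
```

servo_tool --pt "0 0 0 0 0 0 0" --pt "0 0 0 0 0 0 0"

```text
time_s: 9.1
ee_pos: [0.5144, -0.1601, 0.1664]
ee_rot: [[0.998, 0.057, -0.015], [0.057, -0.998, -0.004], [-0.016, 0.003, -1.0]]
ft_force: [-0.3, 0.5, -2.5]
gripper_width: 0.121
gripper_force: 62.3
```

```bash
cat >> h.py <<'E'
_plan=plan
def level():
    R=np.array(readout.read_state()['ee_rot']); z=np.array([0,0,-1.]); v=R.T@np.cross(R[:,2],z)
    return v/np.pi
def plan(p,yaw,start=None,vmax=.045):
    if start is None: print('level rx,ry',np.round(level()[:2],4))
    return _plan(p,yaw,start,vmax)
def fin_held(W,ee,im):
    ok=(im[...,0]>90)&(im[...,2]<80)&(W[...,2]>ee[2]-.04)&(W[...,2]<ee[2]-.002)&(np.hypot(W[...,0]-ee[0],W[...,1]-ee[1])<.06)
    return rect(W[ok])
E
python3 - <<'E'
from h import *
s=readout.read_state(); im,d=optics.camera('wrist'); W=wcloud(d,s)
np.savez('w4.npz',im=im,W=W,ee=s['ee_pos'])
print(s['ee_pos'],yaw_of(s['ee_rot'])); cv2.imwrite('pics/w4.png',im)
plan(bay(0,.17),DY)
plan(bay(0,.066),DY,None,.025)
P=W.reshape(-1,3); P=P[~np.isnan(P[:,0])]; B=P[(P[:,0]>.40)&(P[:,0]<.59)&(P[:,1]>-.25)&(P[:,1]<.1)]
pan=B[(B[:,2]>.112)&(B[:,2]<.12)&(B[:,0]<.47)]; print('panel',rect(pan))
rim=B[(B[:,2]>.075)&(B[:,2]<.086)]; print('rim',rect(rim))
a=np.radians(DY);R=np.array([[np.cos(a),np.sin(a)],[-np.sin(a),np.cos(a)]])
q=(rim[:,:2]-D)@R.T
h,e=np.histogram(q[:,1],np.arange(-.13,.13,.003));print([(round(float(e[i]),3),int(h[i])) for i in range(len(h)) if h[i]>60])
h,e=np.histogram(q[:,0],np.arange(-.08,.08,.003));print([(round(float(e[i]),3),int(h[i])) for i in range(len(h)) if h[i]>60])
div=B[(B[:,2]>.041)&(B[:,2]<.049)];q=(div[:,:2]-D)@R.T
h,e=np.histogram(q[:,1],np.arange(-.13,.13,.003));print([(round(float(e[i]),3),int(h[i])) for i in range(len(h)) if h[i]>30])
E
```

```text
[ 0.51442504 -0.16010002  0.16638218] 3.250620637055885
level rx,ry [0.001 0.005]
1 x [0.0150,-0.0019,-0.0136]
level rx,ry [0.001 0.005]
5 x [0.0030,-0.0004,0.0805]
panel [436.6  -7.9 106.8  13.2 -86.5]
rim [520.1 -54.5 266.5 152.5 -86.4]
[(-0.112, 221), (-0.109, 236), (-0.049, 61), (-0.046, 101), (-0.043, 119), (-0.04, 138), (-0.037, 140), (-0.034, 137), (-0.031, 140), (-0.028, 146), (-0.025, 142), (-0.022, 143), (-0.019, 129), (-0.016, 118), (-0.013, 124), (-0.01, 124), (-0.007, 121), (-0.004, 128), (-0.001, 137), (0.002, 126), (0.005, 126), (0.008, 126), (0.011, 120), (0.014, 132), (0.017, 130), (0.02, 127), (0.023, 112), (0.026, 123), (0.029, 114), (0.032, 120), (0.035, 115), (0.038, 113), (0.041, 112), (0.044, 115), (0.047, 110), (0.05, 112), (0.053, 102), (0.056, 103), (0.059, 106), (0.062, 99), (0.065, 105), (0.068, 90), (0.071, 103), (0.074, 105), (0.077, 90), (0.08, 93), (0.083, 100), (0.086, 85), (0.089, 91), (0.092, 86), (0.095, 87), (0.098, 83), (0.101, 78), (0.104, 85), (0.107, 839), (0.11, 473), (0.113, 165)]
[(-0.068, 827), (-0.065, 630), (-0.062, 668), (-0.059, 665), (-0.056, 884), (-0.053, 739), (0.025, 72), (0.028, 82), (0.031, 89), (0.034, 91), (0.037, 81), (0.04, 86), (0.043, 79), (0.046, 88), (0.049, 350), (0.052, 1476), (0.055, 843)]
[(-0.109, 41), (-0.058, 80), (-0.055, 181), (-0.004, 118), (-0.001, 586), (0.002, 176), (0.053, 509), (0.056, 295), (0.107, 598), (0.125, 32)]
```

View pics/w4.png

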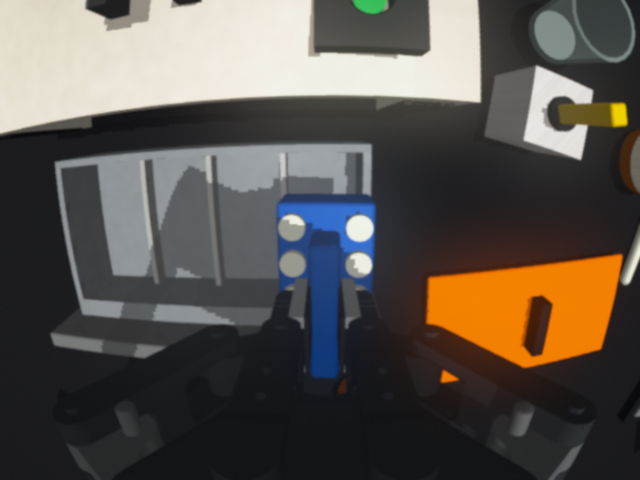

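D is confirmed: the rims and dividers sit symmetric about it. The picture shows the rack over the rightmost bay, at about (330,220). Now I lower it.

servo_tool --pt "0.001 0.005 0 0.015 -0.005 -0.01 0" --pt "0 0 0 0 0 0 0" --pt "0 0 0 0 0 0.1 0" --pt "0 0 0 0 0 0.1 0"

```text
time_s: 9.55
ee_pos: [0.5208, -0.1576, 0.1217]
ee_rot: [[0.998, 0.061, 0.008], [0.061, -0.998, -0.004], [0.007, 0.004, -1.0]]
ft_force: [-0.0, -0.4, -2.1]
gripper_width: 0.114
gripper_force: 62.3
```

```bash
python3 - <<'E'
from h import *
s=readout.read_state(); print(s['ee_pos'],yaw_of(s['ee_rot']),s['ft_force'])
plan(bay(0,.066),DY,None,.025)
E
```

```text
[ 0.52082104 -0.15763454  0.12168607] 3.502973651137803 [-0.01544858 -0.42645077 -2.13187101]
level rx,ry [ 0.0013 -0.0023]
1 x rz 0.0006  (dyaw -0.1)
3 x [-0.0040,0.0007,0.0742]
```

servo_tool --pt "0.001 -0.0015 0 -0.008 0.001 0.05 0" --pt "0 0 0 -0.003 0 0.06 0" --pt "0 0 0 0 0 0.06 0" --pt "0 0 0 0 0 0.047 0" --pt "0 0 0 0 0 0 0" --pt "0 0 0 0 0 0 0"

```text
time_s: 10.15
ee_pos: [0.5173, -0.1587, 0.0669]
ee_rot: [[0.998, 0.06, -0.001], [0.06, -0.998, 0.001], [-0.001, -0.001, -1.0]]
ft_force: [-0.2, -0.7, -1.8]
gripper_width: 0.121
gripper_force: 62.2
```

servo_tool --pt "0 0 0 0 0 0.005 0" --pt "0 0 0 0 0 0 0.22" --pt "0 0 0 0 0 0 0.22" --pt "0 0 0 0 0 0 0.22" --pt "0 0 0 0 0 -0.04 0.22" --pt "0 0 0 0 0 -0.1 0.22" --pt "0 0 0 0 0 -0.15 0.3" --pt "0 0 0 0 0 -0.18 0.6" --pt "0 0 0 0 0 0 0.6"

```text
time_s: 11.05
ee_pos: [0.5217, -0.1606, 0.1901]
ee_rot: [[0.998, 0.059, 0.012], [0.059, -0.998, -0.005], [0.012, 0.005, -1.0]]
ft_force: [1.1, 1.2, 1.4]
gripper_width: 0.596
gripper_force: 0.0
```

```bash
python3 - <<'E'
from h import *
s=readout.read_state(); print(s['ee_pos'],yaw_of(s['ee_rot']),s['gripper_width'])
plan([.46,.33,.22],2)
E
```

```text
[ 0.52166207 -0.16062795  0.19012829] 3.4060425760613193 0.5962232893742299
level rx,ry [ 0.0017 -0.0038]
1 x rz 0.0078  (dyaw -1.4)
12 x [-0.0148,-0.1642,-0.0100]
```

servo_tool --pt "0 0 0.008 0 0 0 0.6" --pt "0 0 0 -0.015 -0.164 -0.012 0.6" --pt "0 0 0 -0.015 -0.164 -0.012 0.6" --pt "0 0 0 -0.015 -0.164 -0.012 0.6" --pt "0 0 0 -0.015 -0.164 -0.012 0.6" --pt "0 0 0 -0.015 -0.164 -0.012 0.6" --pt "0 0 0 -0.015 -0.164 -0.012 0.6" --pt "0 0 0 -0.015 -0.164 -0.012 0.6" --pt "0 0 0 -0.015 -0.164 -0.012 0.6" --pt "0 0 0 -0.015 -0.164 -0.012 0.6" --pt "0 0 0 -0.015 -0.164 -0.012 0.6" --pt "0 0 0 -0.015 -0.164 -0.012 0.6"

```text
time_s: 12.25
ee_pos: [0.459, 0.2915, 0.2147]
ee_rot: [[0.999, 0.033, -0.004], [0.033, -0.999, -0.001], [-0.004, 0.001, -1.0]]
ft_force: [0.8, 0.1, 0.4]
gripper_width: 0.602
gripper_force: 0.0
```

servo_tool --pt "0 0 0 -0.015 -0.164 -0.012 0.6" --pt "0 0 0 0 0 0 0.6" --pt "0 0 0 0 0 0 0.6"

```text
time_s: 12.55
ee_pos: [0.4541, 0.3314, 0.2176]
ee_rot: [[0.999, 0.036, -0.003], [0.036, -0.999, -0.002], [-0.004, 0.002, -1.0]]
ft_force: [-0.3, -0.6, -1.0]
gripper_width: 0.6
gripper_force: 0.0
```

```bash
cat > r.py <<'E'
from h import *
import sys
s=readout.read_state(); im,d=optics.camera('wrist'); W=wcloud(d,s)
print(np.round(s['ee_pos'],4),yaw_of(s['ee_rot']),level())
np.savez('wr.npz',im=im,W=W); racks(W,im)
ok=(W[...,2]>.02)&(W[...,2]<.034)&(W[...,0]>.33)&(W[...,0]<.65)&(W[...,1]>.2)&(W[...,1]<.47)
n,l,st,c=cv2.connectedComponentsWithStats(ok.astype(np.uint8))
for i in range(1,n):
    if st[i,4]>400: print('base',rect(W[l==i]),st[i,4])
E
python3 r.py
```

```text
[0.4541 0.3314 0.2176] 2.0618244219000808 [0.00061276 0.00110505 0.        ]
fin [564.7 415.8  60.   12.4  17.4] px [231.  83.] 1029 ztop 0.0488
fin [5.518e+02 3.057e+02 5.960e+01 1.280e+01 1.000e-01] px [360. 100.] 1037 ztop 0.0489
fin [445.6 416.9  60.6  12.6  -3.7] px [230. 217.] 1001 ztop 0.0487
base [564.7 415.9  84.4  42.9  17.6] 2933
base [ 5.520e+02  3.056e+02  8.500e+01  4.300e+01 -4.000e-01] 3252
base [446.  416.7  84.6  42.9  -2. ] 2696
```

```bash
sed -i 's/\[x,y,.033\]/[x,y,.035]/; s/bay(k,.064)/bay(k,.0655)/; s/\[x,y,.17\]/[x,y,.175]/; s/bay(k,.17)/bay(k,.175)/' h.py; python3 -c "
from h import *
cycle(.552,.3057,-.1,1)"
```

```text
over
level rx,ry [0.0006 0.0011]
1 x rz 0.0116  (dyaw -2.1)
3 x [0.1303,0.0328,0.1169]
down
4 x [0.0000,0.0000,0.0950]
lift
4 x [0.0000,0.0000,-0.1400]
to bay
1 x rz -0.0194  (dyaw 3.5)
10 x [-0.0246,0.1625,-0.0000]
down
5 x [0.0000,0.0000,0.0876]
```

servo_tool --pt "0.0005 0.001 0.0116 0 0 0 0.6" --pt "0 0 0 0.13 0.033 0.117 0.6" --pt "0 0 0 0.13 0.033 0.117 0.6" --pt "0 0 0 0.13 0.033 0.117 0.6" --pt "0 0 0 0 0 0 0.6" --pt "0 0 0 0 0 0 0.6"

```text
time_s: 13.2
ee_pos: [0.5526, 0.3039, 0.1298]
ee_rot: [[1.0, -0.006, -0.002], [-0.006, -1.0, 0.0], [-0.002, -0.0, -1.0]]
ft_force: [0.1, -0.4, 0.5]
gripper_width: 0.602
gripper_force: 0.0
```

servo_tool --pt "0 0 0 0 0 0.095 0.6" --pt "0 0 0 0 0 0.095 0.6" --pt "0 0 0 0 0 0.095 0.6" --pt "0 0 0 0 0 0.095 0.6" --pt "0 0 0 0 0 0 0.6" --pt "0 0 0 0 0 0 0" --pt "0 0 0 0 0 0 0" --pt "0 0 0 0 0 0 0" --pt "0 0 0 0 0 0 0" --pt "0 0 0 0 0 0 0"

```text
time_s: 14.2
ee_pos: [0.5543, 0.3069, 0.0385]
ee_rot: [[1.0, -0.002, 0.005], [-0.002, -1.0, 0.003], [0.005, -0.003, -1.0]]
ft_force: [-0.6, -1.3, 7.5]
gripper_width: 0.121
gripper_force: 62.1
```

servo_tool --pt "0 0 0 0 0 -0.08 0" --pt "0 0 0 0 0 -0.14 0" --pt "0 0 0 0 0 -0.17 0" --pt "0 0 0 0 0 -0.17 0" --pt "0 0 0 0 0 0 0" --pt "0 0 0 0 0 0 0" --pt "0 0 0 0 0 0 0"

```text
time_s: 14.9
ee_pos: [0.5515, 0.3058, 0.1751]
ee_rot: [[1.0, -0.002, -0.001], [-0.002, -1.0, 0.001], [-0.001, -0.001, -1.0]]
ft_force: [0.2, -1.1, -1.7]
gripper_width: 0.112
gripper_force: 60.9
```

```bash
python3 -c "
from h import *
st=plan(bay(1,.175),DY); plan(bay(1,.0665),DY,st,.025)"
```

```text
level rx,ry [-0.0002  0.0002]
1 x rz -0.0196  (dyaw 3.5)
10 x [-0.0244,0.1625,0.0000]
5 x [0.0000,0.0000,0.0868]
```

servo_tool --pt "0 0 -0.0196 0 0 0 0" --pt "0 0 0 -0.0244 0.1625 0 0" --pt "0 0 0 -0.0244 0.1625 0 0" --pt "0 0 0 -0.0244 0.1625 0 0" --pt "0 0 0 -0.0244 0.1625 0 0" --pt "0 0 0 -0.0244 0.1625 0 0" --pt "0 0 0 -0.0244 0.1625 0 0" --pt "0 0 0 -0.0244 0.1625 0 0" --pt "0 0 0 -0.0244 0.1625 0 0" --pt "0 0 0 -0.0244 0.1625 0 0" --pt "0 0 0 -0.0244 0.1625 0 0"

```text
time_s: 16.0
ee_pos: [0.5142, -0.1039, 0.1735]
ee_rot: [[0.998, 0.059, -0.002], [0.059, -0.998, 0.003], [-0.002, -0.004, -1.0]]
ft_force: [0.7, -0.4, -1.9]
gripper_width: 0.117
gripper_force: 60.8
```

servo_tool --pt "0 0 0 0 0 0 0" --pt "0 0 0 0 0 0 0" --pt "0 0 0 0 0 0.08 0" --pt "0 0 0 0 0 0.08 0" --pt "0 0 0 0 0 0 0" --pt "0 0 0 0 0 0 0"

```text
time_s: 16.6
ee_pos: [0.5156, -0.1012, 0.1349]
ee_rot: [[0.998, 0.061, -0.0], [0.061, -0.998, 0.003], [-0.0, -0.003, -1.0]]
ft_force: [-0.3, 0.4, -2.7]
gripper_width: 0.113
gripper_force: 60.8
```

```bash
python3 -c "
from h import *
s=readout.read_state(); im,d=optics.camera('wrist'); W=wcloud(d,s); print(np.round(s['ee_pos'],4),yaw_of(s['ee_rot']),fin_held(W,s['ee_pos'],im),bay(1,0))
plan(bay(1,.068),DY,None,.025)"
```

```text
[ 0.5156 -0.1012  0.1349] 3.488807748395646 [534.1 -99.7  42.5  42.5   3.2] [np.float64(0.514630925273339), np.float64(-0.10345159526790354), 0]
level rx,ry [-0.0007 -0.0007]
3 x [-0.0025,0.0022,0.0903]
```

servo_tool --pt "0 0 0 -0.004 0.01 0.04 0" --pt "0 0 0 0 0 0.07 0" --pt "0 0 0 0 0 0.08 0" --pt "0 0 0 0 0 0.06 0" --pt "0 0 0 0 0 0.014 0" --pt "0 0 0 0 0 0 0" --pt "0 0 0 0 0 0 0"

```text
time_s: 17.35
ee_pos: [0.5164, -0.1053, 0.0704]
ee_rot: [[0.998, 0.059, 0.004], [0.059, -0.998, 0.002], [0.004, -0.001, -1.0]]
ft_force: [1.0, -0.5, -2.5]
gripper_width: 0.114
gripper_force: 60.8
```

Lower 2.5 mm more, release, lift, and go back for the next rack.

servo_tool --pt "0 0 0 0 0 0.01 0" --pt "0 0 0 0 0 0 0" --pt "0 0 0 0 0 0 0.22" --pt "0 0 0 0 0 0 0.22" --pt "0 0 0 0 0 0 0.22" --pt "0 0 0 0 0 -0.04 0.22" --pt "0 0 0 0 0 -0.1 0.22" --pt "0 0 0 0 0 -0.15 0.3" --pt "0 0 0 0 0 -0.18 0.6" --pt "0 0 0 0 0 -0.1 0.6"

```text
time_s: 18.35
ee_pos: [0.5167, -0.1058, 0.2139]
ee_rot: [[0.998, 0.059, 0.007], [0.059, -0.998, 0.001], [0.007, -0.0, -1.0]]
ft_force: [0.5, -0.4, -0.3]
gripper_width: 0.597
gripper_force: 0.0
```

servo_tool --pt "0 0 0 -0.013 -0.164 0 0.6" --pt "0 0 0 -0.013 -0.164 0 0.6" --pt "0 0 0 -0.013 -0.164 0 0.6" --pt "0 0 0 -0.013 -0.164 0 0.6" --pt "0 0 0 -0.013 -0.164 0 0.6" --pt "0 0 0 -0.013 -0.164 0 0.6" --pt "0 0 0 -0.013 -0.164 0 0.6" --pt "0 0 0 -0.013 -0.164 0 0.6" --pt "0 0 0 -0.013 -0.164 0 0.6" --pt "0 0 0 -0.013 -0.164 0 0.6" --pt "0 0 0 -0.013 -0.164 0 0.6" --pt "0 0 0 0 0 0 0.6"

```text
time_s: 19.55
ee_pos: [0.4522, 0.3477, 0.2111]
ee_rot: [[0.998, 0.064, 0.003], [0.064, -0.998, 0.005], [0.004, -0.005, -1.0]]
ft_force: [-0.3, -0.7, 0.0]
gripper_width: 0.603
gripper_force: 0.0
```

servo_tool --pt "0 0 0 0 0 0 0.6" --pt "0 0 0 0 0 0 0.6"

```text
time_s: 19.75
ee_pos: [0.4526, 0.3418, 0.2106]
ee_rot: [[0.998, 0.059, 0.002], [0.059, -0.998, 0.001], [0.002, -0.001, -1.0]]
ft_force: [-0.4, -0.5, 0.4]
gripper_width: 0.597
gripper_force: 0.0
```

```bash
sed -i 's/\[x,y,.035\]/[x,y,.038]/' h.py; python3 r.py; python3 -c "
from h import *
cycle(.4458,.4168,-3.0,2)"
```

```text
[0.4526 0.3418 0.2106] 3.3917984326617843 [-0.00037651 -0.0007158   0.        ]
fin [564.6 416.2  60.6  13.1  16.6] px [245.  79.] 1079 ztop 0.0488
fin [445.9 416.7  60.1  12.4  -2.3] px [240. 216.] 1052 ztop 0.0487
base [564.7 416.   84.5  43.1  17.5] 3106
base [445.9 417.   83.8  42.7  -3.5] 2898
over
level rx,ry [-0.0004 -0.0007]
1 x rz 0.0353  (dyaw -6.3)
3 x [-0.0145,-0.0998,0.1075]
down
4 x [0.0000,0.0000,0.0920]
lift
4 x [0.0000,0.0000,-0.1370]
to bay
1 x rz -0.0356  (dyaw 6.4)
11 x [0.0138,0.1703,-0.0000]
down
5 x [0.0000,0.0000,0.0876]
```

servo_tool --pt "0 0 0.0353 0 0 0 0.6" --pt "0 0 0 -0.0145 -0.1 0.1075 0.6" --pt "0 0 0 -0.0145 -0.1 0.1075 0.6" --pt "0 0 0 -0.0145 -0.1 0.1075 0.6" --pt "0 0 0 0 0 0 0.6" --pt "0 0 0 0 0 0 0.6"

```text
time_s: 20.4
ee_pos: [0.446, 0.4169, 0.1294]
ee_rot: [[0.999, -0.052, 0.001], [-0.052, -0.999, 0.0], [0.001, -0.0, -1.0]]
ft_force: [0.1, -0.7, 0.0]
gripper_width: 0.599
gripper_force: 0.0
```

servo_tool --pt "0 0 0 0 0 0.092 0.6" --pt "0 0 0 0 0 0.092 0.6" --pt "0 0 0 0 0 0.092 0.6" --pt "0 0 0 0 0 0.092 0.6" --pt "0 0 0 0 0 0 0.6" --pt "0 0 0 0 0 0 0" --pt "0 0 0 0 0 0 0" --pt "0 0 0 0 0 0 0" --pt "0 0 0 0 0 0 0" --pt "0 0 0 0 0 0 0"

```text
time_s: 21.4
ee_pos: [0.4474, 0.4188, 0.0398]
ee_rot: [[0.999, -0.051, 0.005], [-0.051, -0.999, 0.003], [0.005, -0.003, -1.0]]
ft_force: [0.2, -3.2, 6.3]
gripper_width: 0.112
gripper_force: 61.2
```

servo_tool --pt "0 0 0 0 0 -0.08 0" --pt "0 0 0 0 0 -0.14 0" --pt "0 0 0 0 0 -0.17 0" --pt "0 0 0 0 0 -0.16 0" --pt "0 0 0 0 0 0 0" --pt "0 0 0 0 0 0 0" --pt "0 0 0 0 0 0 0"

```text
time_s: 22.1
ee_pos: [0.4446, 0.4173, 0.1739]
ee_rot: [[0.999, -0.051, -0.0], [-0.051, -0.999, 0.0], [-0.0, 0.0, -1.0]]
ft_force: [-0.3, 0.0, -2.2]
gripper_width: 0.12
gripper_force: 60.1
```

```bash
python3 -c "
from h import *
st=plan(bay(2,.175),DY); plan(bay(2,.0685),DY,st,.025)"
```

```text
level rx,ry [0.     0.0001]
1 x rz -0.0352  (dyaw 6.3)
11 x [0.0142,0.1706,-0.0004]
5 x [0.0000,0.0000,0.0852]
```

servo_tool --pt "0 0 -0.0352 0 0 0 0" --pt "0 0 0 0.0142 0.1706 0 0" --pt "0 0 0 0.0142 0.1706 0 0" --pt "0 0 0 0.0142 0.1706 0 0" --pt "0 0 0 0.0142 0.1706 0 0" --pt "0 0 0 0.0142 0.1706 0 0" --pt "0 0 0 0.0142 0.1706 0 0" --pt "0 0 0 0.0142 0.1706 0 0" --pt "0 0 0 0.0142 0.1706 0 0" --pt "0 0 0 0.0142 0.1706 0 0" --pt "0 0 0 0.0142 0.1706 0 0" --pt "0 0 0 0.0142 0.1706 0 0"

```text
time_s: 23.3
ee_pos: [0.5109, -0.0492, 0.1725]
ee_rot: [[0.998, 0.059, -0.002], [0.059, -0.998, 0.003], [-0.002, -0.003, -1.0]]
ft_force: [0.5, 0.5, -2.2]
gripper_width: 0.116
gripper_force: 60.1
```

servo_tool --pt "0 0 0 0 0 0 0" --pt "0 0 0 0 0 0 0" --pt "0 0 0 0 0 0.08 0" --pt "0 0 0 0 0 0.08 0" --pt "0 0 0 0 0 0 0" --pt "0 0 0 0 0 0 0"

```text
time_s: 23.9
ee_pos: [0.5116, -0.0464, 0.1339]
ee_rot: [[0.998, 0.061, -0.001], [0.061, -0.998, 0.003], [-0.0, -0.003, -1.0]]
ft_force: [0.2, -0.2, -1.2]
gripper_width: 0.113
gripper_force: 60.1
```

```bash
python3 -c "
from h import *
s=readout.read_state(); im,d=optics.camera('wrist'); W=wcloud(d,s); print(np.round(s['ee_pos'],4),yaw_of(s['ee_rot']),fin_held(W,s['ee_pos'],im),bay(2,0))
plan(bay(2,.0695),DY,None,.025)"
```

```text
[ 0.5116 -0.0464  0.1339] 3.472076615084585 [530.4 -45.   43.4  41.9   3.1] [np.float64(0.511369074726661), np.float64(-0.048548404732096456), 0]
level rx,ry [-0.0007 -0.0006]
3 x [-0.0017,0.0023,0.0869]
```

servo_tool --pt "0 0 0 0 0.009 0.04 0" --pt "0 0 0 0 0 0.07 0" --pt "0 0 0 0 0 0.08 0" --pt "0 0 0 0 0 0.06 0" --pt "0 0 0 0 0 0.012 0" --pt "0 0 0 0 0 0 0" --pt "0 0 0 0 0 0 0"

```text
time_s: 24.65
ee_pos: [0.514, -0.05, 0.0699]
ee_rot: [[0.998, 0.059, 0.005], [0.059, -0.998, 0.002], [0.005, -0.001, -1.0]]
ft_force: [0.0, -0.4, 0.4]
gripper_width: 0.12
gripper_force: 60.4
```

servo_tool --pt "0 0 0 0 0 0 0.22" --pt "0 0 0 0 0 0 0.22" --pt "0 0 0 0 0 0 0.22" --pt "0 0 0 0 0 -0.04 0.22" --pt "0 0 0 0 0 -0.1 0.22" --pt "0 0 0 0 0 -0.15 0.3" --pt "0 0 0 0 0 -0.18 0.6" --pt "0 0 0 0 0 -0.1 0.6"

```text
time_s: 25.45
ee_pos: [0.5141, -0.0504, 0.2159]
ee_rot: [[0.998, 0.059, 0.008], [0.059, -0.998, 0.001], [0.008, -0.001, -1.0]]
ft_force: [0.8, -0.3, -0.8]
gripper_width: 0.597
gripper_force: 0.0
```

servo_tool --pt "0 0 0 0 -0.164 0 0.6" --pt "0 0 0 0 -0.164 0 0.6" --pt "0 0 0 0 -0.164 0 0.6" --pt "0 0 0 0 -0.164 0 0.6" --pt "0 0 0 0 -0.164 0 0.6" --pt "0 0 0 0 -0.164 0 0.6" --pt "0 0 0 0 -0.164 0 0.6" --pt "0 0 0 0 -0.164 0 0.6" --pt "0 0 0 0 -0.164 0 0.6" --pt "0 0 0 0 -0.164 0 0.6" --pt "0 0 0 0 0 0 0.6" --pt "0 0 0 0 0 0 0.6"

```text
time_s: 26.65
ee_pos: [0.4879, 0.3599, 0.2127]
ee_rot: [[0.998, 0.061, 0.002], [0.061, -0.998, 0.001], [0.002, -0.001, -1.0]]
ft_force: [0.2, -0.8, -0.5]
gripper_width: 0.599
gripper_force: 0.0
```

servo_tool --pt "0 0 0 0 0 0 0.6"

```text
time_s: 26.75
ee_pos: [0.4882, 0.3582, 0.2126]
ee_rot: [[0.998, 0.059, 0.002], [0.059, -0.998, 0.001], [0.002, -0.001, -1.0]]
ft_force: [-0.0, -0.1, -0.0]
gripper_width: 0.6
gripper_force: 0.0
```

```bash
python3 r.py; python3 -c "
from h import *
cycle(.5647,.416,17.4,3)"
```

```text
[0.4882 0.3582 0.2126] 3.3712081776414635 [-0.00035656 -0.00069059  0.        ]
fin [564.8 416.1  60.4  12.7  17.1] px [262. 121.] 1097 ztop 0.0489
base [565.  416.2  84.8  42.7  16.9] 3207
over
level rx,ry [-0.0004 -0.0007]
2 x rz -0.0391  (dyaw 14.1)
3 x [0.1204,-0.0435,0.1102]
down
4 x [0.0000,0.0000,0.0920]
lift
4 x [0.0000,0.0000,-0.1370]
to bay
2 x rz 0.0389  (dyaw -14.0)
10 x [-0.0323,0.1622,-0.0000]
down
5 x [0.0000,0.0000,0.0876]
```

servo_tool --pt "0 0 -0.039 0 0 0 0.6" --pt "0 0 -0.039 0 0 0 0.6" --pt "0 0 0 0.12 -0.0435 0.11 0.6" --pt "0 0 0 0.12 -0.0435 0.11 0.6" --pt "0 0 0 0.12 -0.0435 0.11 0.6" --pt "0 0 0 0 0 0 0.6" --pt "0 0 0 0 0 0 0.6"

```text
time_s: 27.5
ee_pos: [0.5647, 0.4156, 0.1286]
ee_rot: [[0.955, 0.298, -0.001], [0.298, -0.955, -0.0], [-0.001, 0.0, -1.0]]
ft_force: [-0.3, -0.5, -0.2]
gripper_width: 0.6
gripper_force: 0.0
```

servo_tool --pt "0 0 0 0 0 0.092 0.6" --pt "0 0 0 0 0 0.092 0.6" --pt "0 0 0 0 0 0.092 0.6" --pt "0 0 0 0 0 0.092 0.6" --pt "0 0 0 0 0 0 0.6" --pt "0 0 0 0 0 0 0" --pt "0 0 0 0 0 0 0" --pt "0 0 0 0 0 0 0" --pt "0 0 0 0 0 0 0" --pt "0 0 0 0 0 0 0"

```text
time_s: 28.5
ee_pos: [0.5662, 0.4179, 0.0406]
ee_rot: [[0.954, 0.3, 0.006], [0.3, -0.954, 0.003], [0.006, -0.001, -1.0]]
ft_force: [0.9, -0.8, 7.2]
gripper_width: 0.115
gripper_force: 60.2
```

servo_tool --pt "0 0 0 0 0 -0.08 0" --pt "0 0 0 0 0 -0.14 0" --pt "0 0 0 0 0 -0.17 0" --pt "0 0 0 0 0 -0.16 0" --pt "0 0 0 0 0 0 0" --pt "0 0 0 0 0 0 0" --pt "0 0 0 0 0 0 0"

```text
time_s: 29.2
ee_pos: [0.5634, 0.4166, 0.1742]
ee_rot: [[0.954, 0.3, -0.0], [0.3, -0.954, 0.0], [-0.0, -0.0, -1.0]]
ft_force: [1.0, -1.3, -2.3]
gripper_width: 0.116
gripper_force: 59.1
```

```bash
python3 -c "
from h import *
st=plan(bay(3,.175),DY); plan(bay(3,.0695),DY,st,.025)"
```

```text
level rx,ry [-0.0001  0.0001]
2 x rz 0.0390  (dyaw -14.0)
10 x [-0.0318,0.1625,-0.0003]
5 x [0.0000,0.0000,0.0844]
```

servo_tool --pt "0 0 0.039 0 0 0 0" --pt "0 0 0.039 0 0 0 0" --pt "0 0 0 -0.0318 0.1625 0 0" --pt "0 0 0 -0.0318 0.1625 0 0" --pt "0 0 0 -0.0318 0.1625 0 0" --pt "0 0 0 -0.0318 0.1625 0 0" --pt "0 0 0 -0.0318 0.1625 0 0" --pt "0 0 0 -0.0318 0.1625 0 0" --pt "0 0 0 -0.0318 0.1625 0 0" --pt "0 0 0 -0.0318 0.1625 0 0" --pt "0 0 0 -0.0318 0.1625 0 0" --pt "0 0 0 -0.0318 0.1625 0 0"

```text
time_s: 30.4
ee_pos: [0.5072, 0.0057, 0.1728]
ee_rot: [[0.998, 0.059, -0.002], [0.059, -0.998, 0.002], [-0.002, -0.002, -1.0]]
ft_force: [0.7, -0.6, -1.6]
gripper_width: 0.116
gripper_force: 59.2
```

servo_tool --pt "0 0 0 0 0 0 0" --pt "0 0 0 0 0 0 0" --pt "0 0 0 0 0 0.08 0" --pt "0 0 0 0 0 0.08 0" --pt "0 0 0 0 0 0 0" --pt "0 0 0 0 0 0 0"

```text
time_s: 31.0
ee_pos: [0.5088, 0.0083, 0.1341]
ee_rot: [[0.998, 0.061, 0.0], [0.061, -0.998, 0.002], [0.0, -0.002, -1.0]]
ft_force: [-0.3, 0.5, -2.2]
gripper_width: 0.115
gripper_force: 59.3
```

```bash
python3 -c "
from h import *
s=readout.read_state(); im,d=optics.camera('wrist'); W=wcloud(d,s); print(np.round(s['ee_pos'],4),yaw_of(s['ee_rot']),fin_held(W,s['ee_pos'],im),bay(3,0))
plan(bay(3,.0702),DY,None,.025)"
```

```text
[0.5088 0.0083 0.1341] 3.472487313808028 [526.9   9.8  44.   42.1   3.2] [np.float64(0.5081072241799832), np.float64(0.006354785803710641), 0]
level rx,ry [-0.0007 -0.0007]
3 x [-0.0021,0.0022,0.0862]
```

servo_tool --pt "0 0 0 0 0.009 0.04 0" --pt "0 0 0 0 0 0.07 0" --pt "0 0 0 0 0 0.08 0" --pt "0 0 0 0 0 0.06 0" --pt "0 0 0 0 0 0.01 0" --pt "0 0 0 0 0 0 0" --pt "0 0 0 0 0 0 0"

```text
time_s: 31.75
ee_pos: [0.51, 0.0051, 0.07]
ee_rot: [[0.998, 0.059, 0.003], [0.059, -0.998, 0.002], [0.003, -0.002, -1.0]]
ft_force: [0.5, 0.6, -2.4]
gripper_width: 0.117
gripper_force: 60.1
```

servo_tool --pt "0 0 0 0 0 0 0.22" --pt "0 0 0 0 0 0 0.22" --pt "0 0 0 0 0 0 0.22" --pt "0 0 0 0 0 -0.04 0.22" --pt "0 0 0 0 0 -0.1 0.22" --pt "0 0 0 0 0 -0.15 0.3" --pt "0 0 0 0 0 -0.18 0.6" --pt "0 0 0 0 0.1 -0.15 0.6" --pt "0 0 0 0 0.12 -0.15 0.6" --pt "0 0 0 0 0.12 -0.1 0.6" --pt "0 0 0 0 0 0 0.6" --pt "0 0 0 0 0 0 0.6"

```text
time_s: 32.95
ee_pos: [0.514, -0.0805, 0.2881]
ee_rot: [[0.998, 0.057, 0.004], [0.057, -0.998, 0.002], [0.004, -0.002, -1.0]]
ft_force: [-0.8, 0.4, -0.2]
gripper_width: 0.602
gripper_force: 0.0
```

```bash
python3 - <<'E'
from h import *
s=readout.read_state(); im,d=optics.camera('wrist'); W=wcloud(d,s); print(np.round(s['ee_pos'],4),yaw_of(s['ee_rot']))
np.savez('w5.npz',im=im,W=W);cv2.imwrite('pics/w5.png',im)
a=np.radians(DY);R=np.array([[np.cos(a),np.sin(a)],[-np.sin(a),np.cos(a)]])
hsv=cv2.cvtColor(im,cv2.COLOR_BGR2HSV)
ok=(W[...,2]>.068)&(W[...,2]<.085)&(hsv[...,0]>95)&(hsv[...,0]<130)&(hsv[...,1]>90)&(abs((W[...,:2]-D)@R.T)[...,0]<.06)
n,l,st,c=cv2.connectedComponentsWithStats(ok.astype(np.uint8))
for i in range(1,n):
    if st[i,4]>60:
        P=W[l==i]; r=rect(P); print('fin in drawer frame',np.round((r[:2]/1000-D)@R.T,4),r[2:],'ztop',np.percentile(P[:,2],80))
o=(W[...,2]>.008)&(W[...,2]<.022)&(hsv[...,0]>8)&(hsv[...,0]<28)&(hsv[...,1]>150)&(W[...,1]<-.2); 
P=W[o];print('lid',rect(P),np.median(P[:,2]))
f=(W[...,2]>.03)&(W[...,2]<.05)&(np.hypot(W[...,0]-np.median(P[:,0]),W[...,1]-np.median(P[:,1]))<.06);P=W[f];print('lidfin',rect(P),len(P),np.percentile(P[:,2],80))
E
```

```text
[ 0.514  -0.0805  0.2881] 3.2906932089938525
fin in drawer frame [0.0019 0.0248] [58.8 11.7  3.4] ztop 0.07856332889426301
fin in drawer frame [ 0.0021 -0.0305] [58.4 12.7  3.4] ztop 0.07855081759326167
fin in drawer frame [ 0.    -0.082] [59.6 12.5  1.8] ztop 0.07857505409043009
fin in drawer frame [0.     0.0814] [58.9 12.6  3.3] ztop 0.07840896779251412
lid [ 485.3 -374.3  257.7  245.5    6.8] 0.015315198485793102
lidfin [ 418.7 -377.1   60.2   15.2    7.8] 444 0.03772132019120605
```

View pics/w5.png

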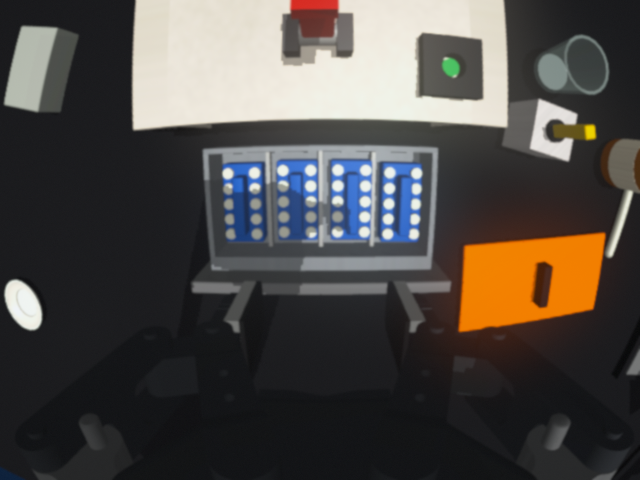

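All four racks stand upright in their bays, at (243–402,200), with fin tops at 78 mm (30 + 48). The lid is at (543,283). Next, look from above the lid.

```bash
python3 -c "
from h import *
plan([.40,-.37,.27],7.5)"
```

```text
level rx,ry [-0.0009 -0.0005]
1 x rz -0.0230  (dyaw 4.1)
7 x [-0.0858,0.1560,0.0096]
```

servo_tool --pt "0 0 -0.023 0 0 0 0.6" --pt "0 0 0 -0.0858 0.156 0.0096 0.6" --pt "0 0 0 -0.0858 0.156 0.0096 0.6" --pt "0 0 0 -0.0858 0.156 0.0096 0.6" --pt "0 0 0 -0.0858 0.156 0.0096 0.6" --pt "0 0 0 -0.0858 0.156 0.0096 0.6" --pt "0 0 0 -0.0858 0.156 0.0096 0.6" --pt "0 0 0 -0.0858 0.156 0.0096 0.6" --pt "0 0 0 0 0 0 0.6" --pt "0 0 0 0 0 0 0.6" --pt "0 0 0 0 0 0 0.6"

```text
time_s: 34.1
ee_pos: [0.4011, -0.3685, 0.2683]
ee_rot: [[0.991, 0.132, 0.001], [0.132, -0.991, 0.005], [0.002, -0.005, -1.0]]
ft_force: [-0.1, 0.3, 0.4]
gripper_width: 0.604
gripper_force: 0.0
```

```bash
cat > l.py <<'E'
from h import *
s=readout.read_state(); im,d=optics.camera('wrist'); W=wcloud(d,s); print(np.round(s['ee_pos'],4),yaw_of(s['ee_rot']),level()[:2])
np.savez('w6.npz',im=im,W=W)
hsv=cv2.cvtColor(im,cv2.COLOR_BGR2HSV)
o=(W[...,2]>.005)&(W[...,2]<.024)&(hsv[...,0]>3)&(hsv[...,0]<30)&(hsv[...,1]>120)
n,l,st,c=cv2.connectedComponentsWithStats(o.astype(np.uint8)); i=1+np.argmax(st[1:,4]); P=W[l==i]; print('lid',rect(P),np.median(P[:,2]))
m=np.median(P,0)
f=(W[...,2]>.03)&(W[...,2]<.045)&(np.hypot(W[...,0]-m[0],W[...,1]-m[1])<.06);P=W[f];r=rect(P);print('lidfin',r,len(P),np.percentile(P[:,2],80))
x,y,yaw=r[0]/1000,r[1]/1000,r[4]
st=plan([x,y,.12],yaw); st=plan([x,y,.026],yaw,st,.025); st=plan([x,y,.2],yaw,st)
plan([D[0],D[1],.2],DY,st)
E
python3 l.py
```

```text
[ 0.4011 -0.3685  0.2683] 7.596958972568089 [-0.00120341 -0.00063456]
lid [ 417.7 -377.9  234.9  123.3  -82.4] 0.015076395882183735
lidfin [ 418.5 -378.    59.9   14.2    7.4] 824 0.037609305797346546
level rx,ry [-0.0012 -0.0006]
1 x rz 0.0013  (dyaw -0.2)
4 x [0.0157,0.0117,0.1488]
4 x [0.0000,0.0000,0.0940]
4 x [0.0000,0.0000,-0.1740]
1 x rz 0.0222  (dyaw -4.0)
8 x [0.0561,-0.1479,-0.0000]
```

servo_tool --pt "-0.001 0 0.001 0.0157 0.0117 0.149 0.6" --pt "0 0 0 0.0157 0.0117 0.149 0.6" --pt "0 0 0 0.0157 0.0117 0.149 0.6" --pt "0 0 0 0.0157 0.0117 0.149 0.6" --pt "0 0 0 0 0 0 0.6" --pt "0 0 0 0 0 0 0.6"

```text
time_s: 34.75
ee_pos: [0.4189, -0.3787, 0.1206]
ee_rot: [[0.992, 0.13, 0.002], [0.13, -0.992, 0.0], [0.002, -0.0, -1.0]]
ft_force: [0.6, -0.3, 0.5]
gripper_width: 0.6
gripper_force: 0.0
```

servo_tool --pt "0 0 0 0 0 0.096 0.6" --pt "0 0 0 0 0 0.096 0.6" --pt "0 0 0 0 0 0.096 0.6" --pt "0 0 0 0 0 0.096 0.6" --pt "0 0 0 0 0 0 0.6" --pt "0 0 0 0 0 0 0" --pt "0 0 0 0 0 0 0" --pt "0 0 0 0 0 0 0" --pt "0 0 0 0 0 0 0" --pt "0 0 0 0 0 0 0" --pt "0 0 0 0 0 0 0"

```text
time_s: 35.85
ee_pos: [0.42, -0.3811, 0.0269]
ee_rot: [[0.992, 0.128, 0.006], [0.128, -0.992, -0.003], [0.005, 0.004, -1.0]]
ft_force: [-0.4, 1.2, 5.7]
gripper_width: 0.14
gripper_force: 60.2
```

servo_tool --pt "0 0 0 0 0 -0.06 0" --pt "0 0 0 0 0 -0.1 0" --pt "0 0 0 0 0 -0.15 0" --pt "0 0 0 0 0 -0.15 0" --pt "0 0 0 0 0 -0.15 0" --pt "0 0 0 0 0 -0.1 0" --pt "0 0 0 0 0 0 0" --pt "0 0 0 0 0 0 0" --pt "0 0 0 0 0 0 0"

```text
time_s: 36.75
ee_pos: [0.4172, -0.3789, 0.2004]
ee_rot: [[0.992, 0.128, 0.0], [0.128, -0.992, 0.001], [0.001, -0.001, -1.0]]
ft_force: [0.1, 0.8, -3.2]
gripper_width: 0.14
gripper_force: 59.1
```

```bash
python3 - <<'E'
from h import *
s=readout.read_state(); im,d=optics.camera('wrist'); W=wcloud(d,s); print(np.round(s['ee_pos'],4),yaw_of(s['ee_rot']))
hsv=cv2.cvtColor(im,cv2.COLOR_BGR2HSV)
o=(W[...,2]>.12)&(hsv[...,0]>3)&(hsv[...,0]<30)&(hsv[...,1]>120)&(abs(W[...,0]-s['ee_pos'][0])<.1)&(abs(W[...,1]-s['ee_pos'][1])<.16)
P=W[o]; print(len(P),rect(P)); A=np.c_[P[:,:2]-s['ee_pos'][:2],np.ones(len(P))]; print('plane',np.linalg.lstsq(A,P[:,2],rcond=None)[0])
plan([D[0],D[1],.2],DY)
E
```

```text
[ 0.4172 -0.3789  0.2004] 7.341648779676759
90833 [ 415.6 -377.8  235.6  122.3  -82.7]
plane [-0.08810625 -0.02040767  0.19830917]
level rx,ry [-0.0006 -0.0001]
1 x rz 0.0219  (dyaw -3.9)
8 x [0.0568,-0.1483,0.0000]
```

```bash
python3 - <<'E'
from h import *
s=readout.read_state(); im,d=optics.camera('wrist'); W=wcloud(d,s)
cv2.imwrite('pics/w7.png',im)
hsv=cv2.cvtColor(im,cv2.COLOR_BGR2HSV)
o=(W[...,2]>.12)&(hsv[...,0]>3)&(hsv[...,0]<30)&(hsv[...,1]>120)&(abs(W[...,0]-s['ee_pos'][0])<.1)&(abs(W[...,1]-s['ee_pos'][1])<.16)
a=np.radians(yaw_of(s['ee_rot']));R=np.array([[np.cos(a),np.sin(a)],[-np.sin(a),np.cos(a)]])
P=W[o]; q=(P[:,:2]-s['ee_pos'][:2])@R.T
for u in np.arange(-.055,.06,.022):
    print([ (round(float(np.median(P[m][:,2])),4) if (m:=((abs(q[:,0]-u)<.006)&(abs(q[:,1]-v)<.006))).sum()>5 else None) for v in (-.1,-.05,0,.05,.1)])
E
```

```text
[None, None, 0.1884, None, None]
[0.188, None, 0.21, None, 0.1887]
[0.188, 0.1881, 0.2107, 0.1884, 0.1886]
[0.1879, 0.1887, 0.2106, 0.2587, 0.1885]
[0.1878, 0.188, 0.1887, 0.1881, 0.1883]
[0.1876, 0.1878, 0.1879, 0.188, 0.1882]
```

View pics/w7.png

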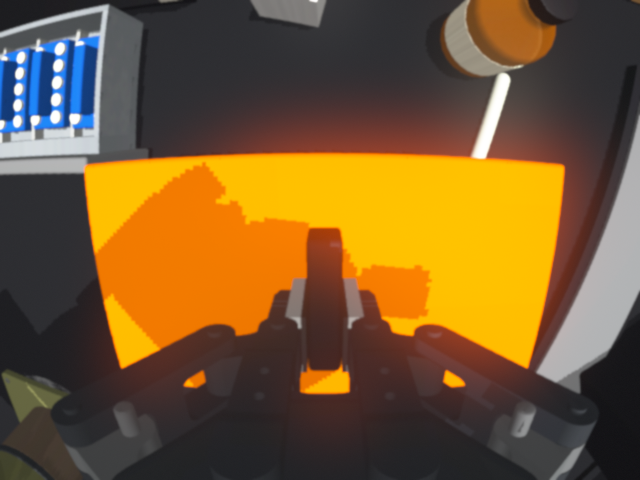

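The lid hangs level (0.188 m across the plate) and centred in the fingers at (325,300). Now I carry it over the drawer.

servo_tool --pt "0 0 0.022 0 0 0 0" --pt "0 0 0 0.0575 -0.148 0 0" --pt "0 0 0 0.0575 -0.148 0 0" --pt "0 0 0 0.0575 -0.148 0 0" --pt "0 0 0 0.0575 -0.148 0 0" --pt "0 0 0 0.0575 -0.148 0 0" --pt "0 0 0 0.0575 -0.148 0 0" --pt "0 0 0 0.0575 -0.148 0 0" --pt "0 0 0 0.0575 -0.148 0 0" --pt "0 0 0 0 0 0 0" --pt "0 0 0 0 0 0 0"

```text
time_s: 37.95
ee_pos: [0.5151, -0.0769, 0.2007]
ee_rot: [[0.998, 0.062, 0.0], [0.062, -0.998, -0.001], [0.0, 0.001, -1.0]]
ft_force: [0.0, -0.9, -2.9]
gripper_width: 0.141
gripper_force: 59.4
```

servo_tool --pt "0 0 0 0 0 0.08 0" --pt "0 0 0 0 0 0.08 0" --pt "0 0 0 0 0 0.06 0" --pt "0 0 0 0 0 0 0" --pt "0 0 0 0 0 0 0" --pt "0 0 0 0 0 0 0"

```text
time_s: 38.55
ee_pos: [0.5163, -0.0787, 0.1476]
ee_rot: [[0.998, 0.058, 0.004], [0.058, -0.998, -0.002], [0.004, 0.002, -1.0]]
ft_force: [-0.9, -0.1, -2.7]
gripper_width: 0.144
gripper_force: 59.4
```

```bash
python3 - <<'E'
from h import *
s=readout.read_state(); im,d=optics.camera('wrist'); W=wcloud(d,s); print(np.round(s['ee_pos'],4),yaw_of(s['ee_rot']),s['ft_force'])
np.savez('w8.npz',im=im,W=W)
hsv=cv2.cvtColor(im,cv2.COLOR_BGR2HSV); e=s['ee_pos']
o=(abs(W[...,2]-(e[2]-.012))<.006)&(hsv[...,0]>3)&(hsv[...,0]<30)&(hsv[...,1]>120)&(abs(W[...,0]-e[0])<.1)&(abs(W[...,1]-e[1])<.16)
r=rect(W[o]); print('lid',r)
a=np.radians(DY);R=np.array([[np.cos(a),np.sin(a)],[-np.sin(a),np.cos(a)]]); print('lid in drawer frame',(r[:2]/1000-D)@R.T)
P=W.reshape(-1,3); B=P[(P[:,0]>.40)&(P[:,0]<.6)&(P[:,1]>-.25)&(P[:,1]<.12)]
for n,lo,hi in [('panel',.111,.12),('rim',.077,.087)]:
    q=(B[(B[:,2]>lo)&(B[:,2]<hi)][:,:2]-D)@R.T; print(n,len(q),np.round(np.percentile(q,[1,50,99],axis=0),4).tolist() if len(q) else '')
plan([.5145,-.077,.098],DY,None,.02)
E
```

```text
[ 0.5163 -0.0787  0.1476] 3.327912110682184 [-0.87103585 -0.11712452 -2.69761358]
lid [514.9 -77.4 234.6 122.1 -86.7]
lid in drawer frame [ 0.00181363 -0.00151022]
panel 336 [[-0.0759, -0.0865], [0.0808, 0.1275], [0.0819, 0.1575]]
rim 82 [[0.0789, 0.1265], [0.0803, 0.1276], [0.0834, 0.152]]
level rx,ry [ 0.0006 -0.0014]
3 x [-0.0025,-0.0023,0.0664]
```

servo_tool --pt "0 0 0 -0.007 -0.006 0.04 0" --pt "0 0 0 0 0 0.05 0" --pt "0 0 0 0 0 0.05 0" --pt "0 0 0 0 0 0.04 0" --pt "0 0 0 0 0 0.015 0" --pt "0 0 0 0 0 0 0" --pt "0 0 0 0 0 0 0" --pt "0 0 0 0 0 0 0"

```text
time_s: 39.4
ee_pos: [0.5153, -0.0763, 0.0989]
ee_rot: [[0.998, 0.059, 0.005], [0.059, -0.998, -0.001], [0.005, 0.001, -1.0]]
ft_force: [1.6, 1.9, 2.9]
gripper_width: 0.143
gripper_force: 60.2
```

servo_tool --pt "0 0 0 0 0 0 0.4" --pt "0 0 0 0 0 0 0.4" --pt "0 0 0 0 0 0 0.4" --pt "0 0 0 0 0 -0.05 0.4" --pt "0 0 0 0 0 -0.15 0.4" --pt "0 0 0 0 0 -0.18 0.4" --pt "0 0 0 0 0 -0.18 0.2" --pt "0 0 0 -0.1 0 -0.15 0" --pt "0 0 0 -0.12 0 0 0" --pt "0 0 0 -0.1 0 0 0" --pt "0 0 0 0 0 0 0" --pt "0 0 0 0 0 0 0"

```text
time_s: 40.6
ee_pos: [0.4334, -0.0812, 0.2756]
ee_rot: [[0.998, 0.058, 0.004], [0.058, -0.998, -0.001], [0.004, 0.002, -1.0]]
ft_force: [0.2, 0.1, -0.2]
gripper_width: -0.002
gripper_force: 0.0
```

```bash
python3 - <<'E'
from h import *
s=readout.read_state(); im,d=optics.camera('wrist'); W=wcloud(d,s); print(np.round(s['ee_pos'],4),yaw_of(s['ee_rot']))
np.savez('w9.npz',im=im,W=W); cv2.imwrite('pics/w9.png',im)
hsv=cv2.cvtColor(im,cv2.COLOR_BGR2HSV)
a=np.radians(DY);R=np.array([[np.cos(a),np.sin(a)],[-np.sin(a),np.cos(a)]])
o=(W[...,2]>.06)&(W[...,2]<.1)&(hsv[...,0]>3)&(hsv[...,0]<30)&(hsv[...,1]>120)&(abs(W[...,0]-D[0])<.12)&(abs(W[...,1]-D[1])<.16)
P=W[o];r=rect(P); print('lid',r,'drawer frame',(r[:2]/1000-D)@R.T)
q=(P[:,:2]-D)@R.T; print('plane',np.linalg.lstsq(np.c_[q,np.ones(len(q))],P[:,2],rcond=None)[0])
f=(W[...,2]>.095)&(W[...,2]<.113)&(np.hypot(W[...,0]-D[0],W[...,1]-D[1])<.05);print('fin',rect(W[f]),np.percentile(W[f][:,2],85))
P=W.reshape(-1,3); B=P[(P[:,0]>.40)&(P[:,0]<.5)&(P[:,1]>-.25)&(P[:,1]<.12)]
q=(B[(B[:,2]>.111)&(B[:,2]<.12)][:,:2]-D)@R.T; print('panel',len(q),np.round(np.percentile(q,[1,50,99],axis=0),4).tolist())
E
```

```text
[ 0.4334 -0.0812  0.2756] 3.3517675896433308
lid [512.4 -75.1 244.4 125.  -86.6] drawer frame [-0.00054557  0.000934  ]
plane [-0.00040038 -0.00092535  0.08707847]
fin [513.7 -75.5  59.8  13.2   3.3] 0.10972548255520431
panel 4090 [[-0.0742, -0.1198], [-0.0677, -0.0003], [-0.062, 0.1221]]
```

View pics/w9.png

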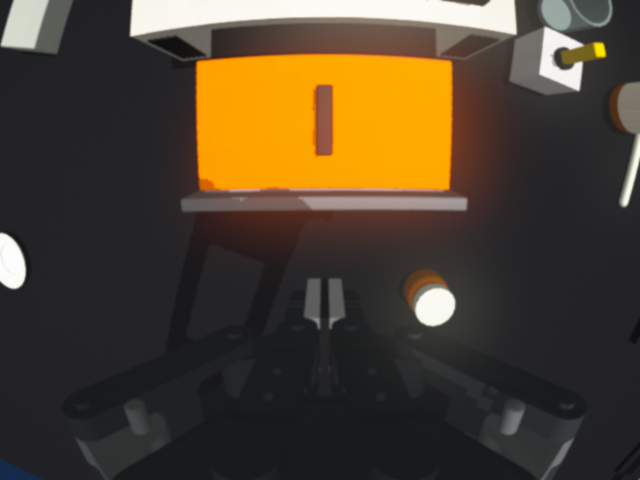

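The lid is flat on the rims (plate at 87 mm, fin top 109 mm) and centred, shown at (325,120). The panel is at (325,200). Next I push the drawer with shut fingers, off to the left of the clamp.

```bash
python3 - <<'E'
from h import *
a=np.radians(DY); u=np.array([np.cos(a),np.sin(a)]);v=np.array([-np.sin(a),np.cos(a)])
p=D-.100*u+.06*v; print(p)
st=plan([*p,.2],DY); plan([*p,.097],DY,st)
E
```

```text
[ 0.40961763 -0.02203625]
level rx,ry [ 0.0005 -0.0011]
3 x [-0.0280,-0.0807,0.1007]
3 x [0.0000,0.0000,0.1373]
```

servo_tool --pt "0 0 0 -0.028 -0.08 0.1 0" --pt "0 0 0 -0.028 -0.08 0.1 0" --pt "0 0 0 -0.028 -0.08 0.1 0" --pt "0 0 0 0 0 0 0" --pt "0 0 0 0 0 0.137 0" --pt "0 0 0 0 0 0.137 0" --pt "0 0 0 0 0 0.137 0" --pt "0 0 0 0 0 0 0" --pt "0 0 0 0 0 0 0"

```text
time_s: 41.55
ee_pos: [0.411, -0.0231, 0.0979]
ee_rot: [[0.998, 0.059, 0.002], [0.059, -0.998, -0.001], [0.002, 0.001, -1.0]]
ft_force: [-0.1, -0.9, 1.3]
gripper_width: 0.0
gripper_force: 0.0
```

servo_tool --pt "0 0 0 0.03 0 0 0" --pt "0 0 0 0.04 0 0 0" --pt "0 0 0 0.06 0 0 0" --pt "0 0 0 0.06 0 0 0" --pt "0 0 0 0.06 0 0 0" --pt "0 0 0 0.06 0 0 0" --pt "0 0 0 0.06 0 0 0" --pt "0 0 0 0.06 0 0 0" --pt "0 0 0 0.06 0 0 0" --pt "0 0 0 0.06 0 0 0" --pt "0 0 0 0 0 0 0" --pt "0 0 0 0 0 0 0"

```text
time_s: 42.75
ee_pos: [0.5485, -0.0144, 0.0983]
ee_rot: [[0.998, 0.059, 0.005], [0.059, -0.998, -0.001], [0.005, 0.002, -1.0]]
ft_force: [0.1, -0.5, 0.4]
gripper_width: 0.003
gripper_force: 0.0
```

```bash
python3 - <<'E'
from h import *
a=np.radians(DY); s=readout.read_state(); p=np.array(s['ee_pos'])
print(p,'u',p[0]*np.cos(a)+p[1]*np.sin(a),'lastu~.5767',yaw_of(s['ee_rot']),s['ft_force'])
E
```

```text
[ 0.54847547 -0.01438628  0.09832518] u 0.5466568587064761 lastu~.5767 3.404113944993861 [ 0.05217571 -0.45572691  0.43837494]
```

servo_tool --pt "0 0 0 0.024 0 0 0" --pt "0 0 0 0.024 0 0 0" --pt "0 0 0 0.024 0 0 0" --pt "0 0 0 0.024 0 0 0" --pt "0 0 0 0.012 0 0 0" --pt "0 0 0 0 0 0 0"

```text
time_s: 43.35
ee_pos: [0.575, -0.0129, 0.0981]
ee_rot: [[0.998, 0.059, 0.004], [0.059, -0.998, -0.001], [0.004, 0.001, -1.0]]
ft_force: [0.4, 0.3, -0.5]
gripper_width: 0.0
gripper_force: 0.0
```

servo_tool --pt "0 0 0 0.008 0 0 0" --pt "0 0 0 0 0 0 0"

```text
time_s: 43.55
ee_pos: [0.5759, -0.0128, 0.098]
ee_rot: [[0.998, 0.059, 0.003], [0.059, -0.998, -0.001], [0.003, 0.001, -1.0]]
ft_force: [-0.6, -0.1, 0.7]
gripper_width: -0.002
gripper_force: 0.4
```

```bash
python3 - <<'E'
from h import *
a=np.radians(DY); s=readout.read_state(); p=np.array(s['ee_pos'])
print(p,'u',p[0]*np.cos(a)+p[1]*np.sin(a),s['ft_force'])
E
```

```text
[ 0.57592522 -0.01278164  0.09798485] u 0.5741534580418968 [-0.60495572 -0.14992846  0.70308492]
```

Push on in small steps until the stop shows in the force.

servo_tool --pt "0 0 0 0.008 0 0 0" --pt "0 0 0 0.008 0 0 0"

```text
time_s: 43.75
ee_pos: [0.578, -0.0126, 0.0979]
ee_rot: [[0.998, 0.059, -0.001], [0.059, -0.998, -0.001], [-0.001, 0.001, -1.0]]
ft_force: [-7.2, -0.6, 5.9]
gripper_width: 0.0
gripper_force: 4.0
```

servo_tool --pt "0 0 0 0.008 0 0 0" --pt "0 0 0 0 0 0 0"

```text
time_s: 43.95
ee_pos: [0.578, -0.0126, 0.0978]
ee_rot: [[0.998, 0.059, -0.005], [0.059, -0.998, -0.001], [-0.005, 0.001, -1.0]]
ft_force: [-10.0, -1.4, 6.8]
gripper_width: -0.001
gripper_force: 4.6
```

servo_tool --pt "0 0 0 0.006 0 0 0" --pt "0 0 0 0 0 0 0"

```text
time_s: 44.15
ee_pos: [0.578, -0.0125, 0.0977]
ee_rot: [[0.998, 0.059, -0.007], [0.059, -0.998, -0.002], [-0.007, 0.001, -1.0]]
ft_force: [-12.3, -2.0, 9.6]
gripper_width: -0.005
gripper_force: 6.0
```

servo_tool --pt "0 0 0 -0.05 0 0 0" --pt "0 0 0 -0.15 0 0 0" --pt "0 0 0 -0.1 0 -0.15 0" --pt "0 0 0 0 0.1 -0.18 0" --pt "0 0 0 0 0.1 -0.18 0" --pt "0 0 0 0 0 -0.18 0" --pt "0 0 0 0 0 -0.18 0" --pt "0 0 0 0 0 -0.1 0" --pt "0 0 0 0 0 0 0" --pt "0 0 0 0 0 0 0" --pt "0 0 0 0 0 0 0"

```text
time_s: 45.25
ee_pos: [0.51, -0.0647, 0.3364]
ee_rot: [[0.998, 0.059, 0.001], [0.059, -0.998, -0.001], [0.001, 0.001, -1.0]]
ft_force: [-0.3, 1.1, -1.6]
gripper_width: -0.0
gripper_force: 0.0
```

```bash
python3 - <<'E'
from h import *
s=readout.read_state(); im,d=optics.camera('wrist'); W=wcloud(d,s); print(np.round(s['ee_pos'],4),yaw_of(s['ee_rot']),level())
np.savez('w10.npz',im=im,W=W); cv2.imwrite('pics/w10.png',im)
a=np.radians(DY);R=np.array([[np.cos(a),np.sin(a)],[-np.sin(a),np.cos(a)]])
U=(W[...,:2])@R.T
pan=(W[...,2]>.108)&(W[...,2]<.121)&(U[...,0]>.5)&(U[...,0]<.62)&(abs(U[...,1]+.1)<.14)
print('panel u',np.percentile(U[pan][:,0],[2,50,98]),np.percentile(W[pan][:,2],50),pan.sum())
rf=(W[...,2]>.13)&(W[...,2]<.14)&(U[...,0]>.5)&(abs(U[...,1]+.1)<.14); print('roof front',np.percentile(U[rf][:,0],[.2,1]))
hsv=cv2.cvtColor(im,cv2.COLOR_BGR2HSV)
red=((hsv[...,0]<6)|(hsv[...,0]>174))&(hsv[...,1]>150)&(hsv[...,2]>70)&(W[...,2]>.14)
q=np.c_[U[red],W[red][:,2]]; print('red',len(q))
for z in np.arange(.14,.27,.01):
    m=(q[:,2]>=z)&(q[:,2]<z+.01)
    if m.sum()>3: print(round(z,3),m.sum(),np.round(q[m].min(0),3),np.round(q[m].max(0),3))
br=(W[...,2]>.140)&(W[...,2]<.2)&~red&(abs(U[...,1]+.107)<.04)&(U[...,0]<.7); q=np.c_[U[br],W[br][:,2]]; print('bracket',np.round(np.percentile(q,[1,50,99],axis=0),3).tolist())
E
```

```text
[ 0.51   -0.0647  0.3364] 3.3871164588467506 [1.40496636e-04 3.29787084e-05 0.00000000e+00]
panel u [0.58657788 0.58810993 0.58974841] 0.1154251829888075 670
roof front [0.58907793 0.5898555 ]
red 1083
0.24 1074 [ 0.639 -0.116  0.243] [ 0.662 -0.094  0.25 ]
0.25 9 [ 0.639 -0.113  0.25 ] [ 0.642 -0.095  0.251]
bracket [[0.639, -0.13, 0.142], [0.651, -0.102, 0.159], [0.669, -0.079, 0.179]]
```

View pics/w10.png

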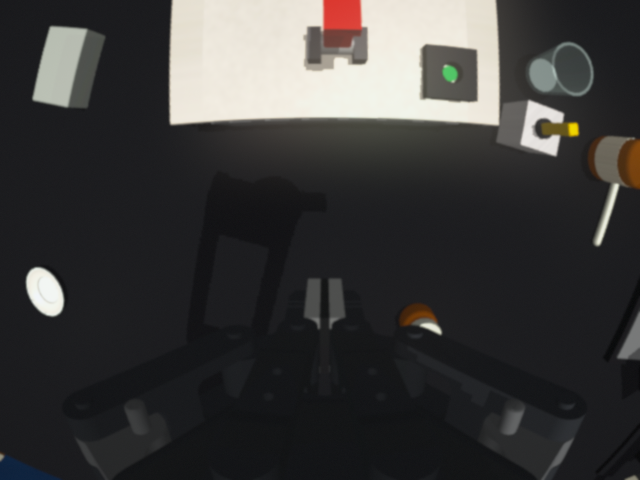

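The drawer is shut, with the panel about 2–3 mm proud of the face. The clamp arm is at (342,20) and its bracket at (337,45). I'll go behind the arm, pull it past upright, then follow its arc down.

```bash
python3 - <<'E'
from h import *
a=np.radians(DY);R=np.array([[np.cos(a),np.sin(a)],[-np.sin(a),np.cos(a)]])
p=np.array(readout.read_state()['ee_pos']); u,v=R@p[:2]; print('u,v,z',u,v,p[2])
print('over', (.714-u)/.25, (v+.105)/.25)
# side-camera check of the arm's line, converted to uz
W=cloud('side',np.load('side0.npy')); im=cv2.imread('side0.png'); h=cv2.cvtColor(im,cv2.COLOR_BGR2HSV)
m=((h[...,0]<6)|(h[...,0]>174))&(h[...,1]>150)&(h[...,2]>60)&(W[...,2]>.145)&(W[...,0]>.6)&(W[...,0]<.75)
U=W[m][:,:2]@R.T; z=W[m][:,2]
for zz in np.arange(.15,.26,.01):
    k=(z>=zz)&(z<zz+.01)
    if k.any(): print(round(zz,2),k.sum(),np.round([U[k,0].min(),U[k,0].max(),U[k,1].mean()],3))
hu=.653; P=[]
for t in range(90,-1,-10):
    t=np.radians(t); r=.072-.011*np.cos(t); A=np.array([-np.cos(t),np.sin(t)]); n=np.array([np.sin(t),np.cos(t)])
    P.append(np.array([hu,.15])+r*A+(.006+.011*np.sin(t))*n)
P=np.array(P); print(np.round(P,3).tolist()); d=np.diff(P,axis=0)/.25; print([[round(x,3),round(-y,3)] for x,y in d])
E
```

```text
u,v,z 0.5051478312057763 -0.09485171584657319 0.33608474149285644
over 0.8354086751768945 0.040593136613707226
0.17 2 [ 0.653  0.656 -0.118]
0.18 3 [ 0.655  0.663 -0.12 ]
0.19 3 [ 0.658  0.663 -0.116]
0.2 9 [ 0.659  0.668 -0.117]
0.21 11 [ 0.662  0.67  -0.118]
0.22 7 [ 0.664  0.672 -0.117]
0.23 26 [ 0.642  0.675 -0.112]
0.24 66 [ 0.64   0.668 -0.11 ]
[[0.67, 0.222], [0.657, 0.222], [0.645, 0.22], [0.633, 0.215], [0.622, 0.209], [0.613, 0.201], [0.605, 0.191], [0.598, 0.18], [0.594, 0.168], [0.592, 0.156]]
[[np.float64(-0.05), np.float64(0.0)], [np.float64(-0.05), np.float64(0.009)], [np.float64(-0.047), np.float64(0.017)], [np.float64(-0.044), np.float64(0.025)], [np.float64(-0.038), np.float64(0.033)], [np.float64(-0.032), np.float64(0.039)], [np.float64(-0.025), np.float64(0.044)], [np.float64(-0.017), np.float64(0.047)], [np.float64(-0.009), np.float64(0.05)]]
```

servo_tool --pt "0 0 0 0.166 0.008 0 0" --pt "0 0 0 0.166 0.008 0 0" --pt "0 0 0 0.166 0.008 0 0" --pt "0 0 0 0.166 0.008 0 0" --pt "0 0 0 0.166 0.008 0 0" --pt "0 0 0 0 0 0 0" --pt "0 0 0 0 0 0 0" --pt "0 0 0 0 0 0.15 0" --pt "0 0 0 0 0 0.15 0" --pt "0 0 0 0 0 0.15 0" --pt "0 0 0 0 0 0 0" --pt "0 0 0 0 0 0 0"

```text
time_s: 46.5
ee_pos: [0.7174, -0.0628, 0.2261]
ee_rot: [[0.998, 0.059, 0.001], [0.059, -0.998, -0.001], [0.001, 0.001, -1.0]]
ft_force: [0.2, 0.2, 0.1]
gripper_width: 0.001
gripper_force: 0.0
```

```bash
cat > uvz.py <<'E'
from h import *
a=np.radians(DY);R=np.array([[np.cos(a),np.sin(a)],[-np.sin(a),np.cos(a)]])
s=readout.read_state();p=np.array(s['ee_pos']); print('uvz',np.round([*(R@p[:2]),p[2]],4),np.round(s['ft_force'],1))
E
python3 uvz.py
```

```text
uvz [ 0.7125 -0.1052  0.2261] [0.2 0.2 0.1]
```

servo_tool --pt "0 0 0 -0.036 0 0.004 0" --pt "0 0 0 -0.036 0 0.004 0" --pt "0 0 0 -0.037 0 0.004 0" --pt "0 0 0 -0.037 0 0.004 0" --pt "0 0 0 -0.038 0 0 0" --pt "0 0 0 0 0 0 0" --pt "0 0 0 0 0 0 0"

```text
time_s: 47.2
ee_pos: [0.672, -0.0655, 0.2218]
ee_rot: [[0.998, 0.059, 0.002], [0.059, -0.998, -0.001], [0.002, 0.001, -1.0]]
ft_force: [-0.1, 0.9, 0.2]
gripper_width: -0.001
gripper_force: 0.0
```

servo_tool --pt "0 0 0 -0.05 0 0 0" --pt "0 0 0 -0.05 0 0.009 0" --pt "0 0 0 -0.047 0 0.017 0" --pt "0 0 0 -0.044 0 0.025 0" --pt "0 0 0 0 0 0 0" --pt "0 0 0 0 0 0 0"

```text
time_s: 47.8
ee_pos: [0.6246, -0.0683, 0.2087]
ee_rot: [[0.998, 0.059, 0.002], [0.059, -0.998, -0.001], [0.001, 0.001, -1.0]]
ft_force: [0.7, 0.8, -0.3]
gripper_width: -0.002
gripper_force: 0.0
```

```bash
python3 uvz.py
```

```text
uvz [ 0.6194 -0.1053  0.2087] [ 0.7  0.8 -0.3]
```

servo_tool --pt "0 0 0 -0.038 0 0.033 0" --pt "0 0 0 -0.032 0 0.039 0" --pt "0 0 0 -0.025 0 0.044 0" --pt "0 0 0 -0.017 0 0.047 0" --pt "0 0 0 0 0 0 0"

```text
time_s: 48.3
ee_pos: [0.5956, -0.0698, 0.166]
ee_rot: [[0.998, 0.059, -0.001], [0.059, -0.998, -0.0], [-0.002, 0.0, -1.0]]
ft_force: [0.5, -1.0, 0.7]
gripper_width: -0.001
gripper_force: 0.0
```

servo_tool --pt "0 0 0 -0.009 0 0.03 0" --pt "0 0 0 0 0 0.02 0" --pt "0 0 0 0 0 0 0"

```text
time_s: 48.6
ee_pos: [0.5954, -0.0702, 0.156]
ee_rot: [[0.998, 0.059, 0.003], [0.059, -0.998, -0.001], [0.003, 0.001, -1.0]]
ft_force: [-0.6, 0.3, 5.0]
gripper_width: -0.002
gripper_force: 2.7
```

```bash
python3 uvz.py
```

```text
uvz [ 0.5902 -0.1054  0.156 ] [-0.6  0.3  5. ]
```

servo_tool --pt "0 0 0 0 0 0.012 0" --pt "0 0 0 0 0 0 0" --pt "0 0 0 0 0 0.008 0" --pt "0 0 0 0 0 0 0"

```text
time_s: 49.0
ee_pos: [0.5955, -0.0702, 0.1556]
ee_rot: [[0.998, 0.059, 0.006], [0.059, -0.998, -0.002], [0.006, 0.002, -1.0]]
ft_force: [-9.2, 1.1, 28.2]
gripper_width: 0.001
gripper_force: 14.4
```

servo_tool --pt "0 0 0 0 0 -0.04 0" --pt "0 0 0 -0.05 0 -0.18 0" --pt "0 0 0 -0.05 0 -0.18 0" --pt "0 0 0 0 0 -0.18 0" --pt "0 0 0 0 0.15 -0.1 0" --pt "0 0 0 0 0.15 0 0" --pt "0 0 0 0 0.15 0 0.35" --pt "0 0 0 0 0.15 0 0.35" --pt "0 0 0 0 0 0 0.35" --pt "0 0 0 0 0 0 0.35" --pt "0 0 0 0 0 0 0.35"

```text
time_s: 50.1
ee_pos: [0.5785, -0.2205, 0.3203]
ee_rot: [[0.998, 0.059, 0.002], [0.059, -0.998, -0.0], [0.002, 0.0, -1.0]]
ft_force: [0.6, 0.4, -0.2]
gripper_width: 0.353
gripper_force: 0.0
```

```bash
python3 - <<'E'
from h import *
s=readout.read_state(); im,d=optics.camera('wrist'); W=wcloud(d,s); print(np.round(s['ee_pos'],4),yaw_of(s['ee_rot']),level())
np.savez('w11.npz',im=im,W=W); cv2.imwrite('pics/w11.png',im)
a=np.radians(DY);R=np.array([[np.cos(a),np.sin(a)],[-np.sin(a),np.cos(a)]])
U=(W[...,:2])@R.T; hsv=cv2.cvtColor(im,cv2.COLOR_BGR2HSV)
red=((hsv[...,0]<6)|(hsv[...,0]>174))&(hsv[...,1]>150)&(hsv[...,2]>70)&(W[...,2]>.14)&(U[...,0]<.7)&(U[...,0]>.5)&(abs(U[...,1]+.1)<.05)
q=np.c_[U[red],W[red][:,2]]; print('clamp',len(q),np.round(np.percentile(q,[1,99],axis=0),3).tolist(),'slope',np.polyfit(q[:,0],q[:,2],1))
co=(W[...,2]>.146)&(W[...,2]<.154)&(abs(U[...,0]-.635)<.05)&(U[...,1]<-.16)&(U[...,1]>-.26); print('collar',rect(W[co]),np.median(W[co][:,2]))
g=(hsv[...,0]>45)&(hsv[...,0]<85)&(hsv[...,1]>100)&(hsv[...,2]>50)&(abs(U[...,0]-.635)<.05)&(abs(U[...,1]+.21)<.05); print('green',np.median(W[g],0),g.sum(),rect(W[g]))
hy=(W[...,0]>.55)&(W[...,0]<.68)&(W[...,1]>-.42)&(W[...,1]<-.28)
t=hy&(W[...,2]>.066)&(W[...,2]<.073); print('holder top',rect(W[t]),t.sum(),np.median(W[t][:,2]))
y=hy&(hsv[...,0]>18)&(hsv[...,0]<38)&(hsv[...,1]>120)&(W[...,2]>.07)
P=W[y]; print('yellow',len(P),np.percentile(P[:,2],[2,98])); k=P[:,2]>.129; print('handle top',rect(P[k]),k.sum(),np.median(P[k],0))
E
```

```text
[ 0.5785 -0.2205  0.3203] 3.402872372394662 [ 0.00015133 -0.00073203  0.        ]
clamp 2411 [[0.561, -0.118, 0.145], [0.646, -0.094, 0.158]] slope [0.03505562 0.13384848]
collar [ 645.9 -171.9   50.8   50.5  -86.3] 0.1500571433107295
green [ 0.64583703 -0.1724021   0.14187017] 196 [ 645.5 -172.6   13.1   13.1  -88.4]
holder top [ 637.4 -333.   113.5   66.9  -20.6] 1923 0.07019597005583483
yellow 422 [0.08308207 0.13637001]
handle top [ 615.9 -325.4   13.7   13.6   12.3] 220 [ 0.61602271 -0.32420019  0.13488685]
```

View pics/w11.png

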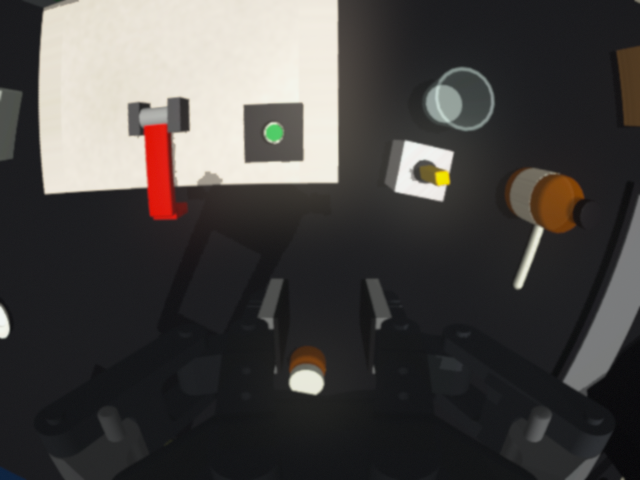

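The clamp is down, at (160,165). The collar and button are at (274,132), the holder at (420,172), and the stylus handle top at (441,178). Next I take a closer look above the stylus.

```bash
python3 - <<'E'
from h import *
z=np.load('w11.npz'); W,im=z['W'],z['im']; a=np.radians(DY);R=np.array([[np.cos(a),np.sin(a)],[-np.sin(a),np.cos(a)]])
U=(W[...,:2])@R.T; m=(W[...,2]>.15)&(W[...,2]<.165)&(U[...,0]>.565)&(U[...,0]<.64)&(abs(U[...,1]+.106)<.008)
q=np.c_[U[m],W[m][:,2]]; print('clamp top slope',np.polyfit(q[:,0],q[:,2],1),np.median(q[:,2]))
plan([.605,-.325,.25],12)
E
```

```text
clamp top slope [0.0009131 0.1554243] 0.15594844501386132
level rx,ry [ 0.0002 -0.0007]
2 x rz -0.0238  (dyaw 8.6)
3 x [0.0054,0.1441,0.0940]
```

Clamp top is dead level at 156 mm.

servo_tool --pt "0 0 -0.0238 0 0 0 0.5" --pt "0 0 -0.0238 0 0 0 0.5" --pt "0 0 0 0.0054 0.144 0.094 0.5" --pt "0 0 0 0.0054 0.144 0.094 0.5" --pt "0 0 0 0.0054 0.144 0.094 0.5" --pt "0 0 0 0 0 0 0.5" --pt "0 0 0 0 0 0 0.5" --pt "0 0 0 0 0 0 0.5"

```text
time_s: 50.95
ee_pos: [0.6056, -0.3246, 0.2514]
ee_rot: [[0.978, 0.208, 0.004], [0.208, -0.978, -0.001], [0.004, 0.002, -1.0]]
ft_force: [0.0, 0.3, -0.2]
gripper_width: 0.5
gripper_force: 0.0
```

```bash
python3 - <<'E'
from h import *
s=readout.read_state(); im,d=optics.camera('wrist'); W=wcloud(d,s); print(np.round(s['ee_pos'],4),yaw_of(s['ee_rot']),level()[:2])
hsv=cv2.cvtColor(im,cv2.COLOR_BGR2HSV)
hy=(np.hypot(W[...,0]-.616,W[...,1]+.325)<.05)
t=hy&(W[...,2]>.067)&(W[...,2]<.073)&(hsv[...,1]<60); print('holder top',rect(W[t]),t.sum(),np.median(W[t][:,2]))
y=hy&(hsv[...,0]>18)&(hsv[...,0]<38)&(hsv[...,1]>120)&(W[...,2]>.07)
P=W[y]
for lo,hi in [(.132,.138),(.12,.13),(.105,.12),(.08,.1)]:
    k=(P[:,2]>lo)&(P[:,2]<hi); print(lo,k.sum(),rect(P[k]) if k.sum()>5 else '')
st=plan([.6159,-.325,.17],12.); plan([.6159,-.325,.096],12.,st,.02)
E
```

```text
[ 0.6056 -0.3246  0.2514] 12.031565423447107 [ 0.00077767 -0.00130423]
holder top [ 615.4 -325.5   57.1   56.7   -6.3] 3006 0.07013077725356615
0.132 333 [ 616.  -325.3   13.4   13.2  -74.1]
0.12 41 [ 621.5 -323.9   13.3    1.4  -76.3]
0.105 70 [ 622.1 -324.    12.5    1.4  -75.8]
0.08 51 [ 622.1 -323.9   12.5    0.8  -77. ]
level rx,ry [ 0.0008 -0.0013]
2 x [0.0198,0.0049,0.1638]
4 x [0.0000,0.0000,0.0740]
```

servo_tool --pt "0 0 -0.011 0 0 0 0.5" --pt "0 0 0 0.02 0.0055 0.164 0.5" --pt "0 0 0 0.02 0.0055 0.164 0.5" --pt "0 0 0 0 0 0 0.5" --pt "0 0 0 0 0 0 0.5"

```text
time_s: 51.5
ee_pos: [0.6157, -0.3254, 0.1693]
ee_rot: [[0.97, 0.242, 0.002], [0.242, -0.97, -0.001], [0.002, 0.001, -1.0]]
ft_force: [-0.3, 0.9, 0.5]
gripper_width: 0.498
gripper_force: 0.0
```

```bash
python3 - <<'E'
from h import *
plan([.616,-.3253,.096],14,None,.02)
s=readout.read_state();print(s['ee_pos'],yaw_of(s['ee_rot']))
E
```

```text
level rx,ry [ 0.0004 -0.0007]
4 x [0.0003,-0.0000,0.0733]
[ 0.61574716 -0.32540394  0.16932806] 14.006059843880324
```

servo_tool --pt "0 0 0 0 0 0.0735 0.5" --pt "0 0 0 0 0 0.0735 0.5" --pt "0 0 0 0 0 0.0735 0.5" --pt "0 0 0 0 0 0.0735 0.5" --pt "0 0 0 0 0 0 0.5" --pt "0 0 0 0 0 0 0.5" --pt "0 0 0 0 0 0 0.5"

```text
time_s: 52.2
ee_pos: [0.6175, -0.3274, 0.0978]
ee_rot: [[0.971, 0.241, 0.007], [0.241, -0.971, -0.004], [0.006, 0.005, -1.0]]
ft_force: [0.6, -0.4, -0.4]
gripper_width: 0.501
gripper_force: 0.0
```

servo_tool --pt "0 0 0 0 0 0 0" --pt "0 0 0 0 0 0 0" --pt "0 0 0 0 0 0 0" --pt "0 0 0 0 0 0 0" --pt "0 0 0 0 0 0 0"

```text
time_s: 52.7
ee_pos: [0.6166, -0.327, 0.0963]
ee_rot: [[0.971, 0.241, 0.005], [0.241, -0.971, -0.002], [0.004, 0.003, -1.0]]
ft_force: [-0.2, 0.8, 5.8]
gripper_width: 0.153
gripper_force: 58.5
```

servo_tool --pt "0 0 0 0 0 -0.05 0" --pt "0 0 0 0 0 -0.1 0" --pt "0 0 0 0 0 -0.15 0" --pt "0 0 0 0 0 -0.18 0" --pt "0 0 0 0 0 -0.18 0" --pt "0 0 0 0 0 -0.06 0" --pt "0 0 0 0 0 0 0" --pt "0 0 0 0 0 0 0" --pt "0 0 0 0 0 0 0"

```text
time_s: 53.6
ee_pos: [0.6142, -0.3257, 0.2725]
ee_rot: [[0.971, 0.241, -0.001], [0.241, -0.971, 0.001], [-0.001, -0.001, -1.0]]
ft_force: [-0.2, 0.3, -1.2]
gripper_width: 0.153
gripper_force: 58.3
```

```bash
python3 - <<'E'
from h import *
s=readout.read_state();e=np.array(s['ee_pos']);print(e,yaw_of(s['ee_rot']),s['ft_force'])
# look for the held stylus with side camera
im,d=optics.camera('side'); W=cloud('side',d); hsv=cv2.cvtColor(im,cv2.COLOR_BGR2HSV); cv2.imwrite('side1.png',im)
nr=(np.hypot(W[...,0]-e[0],W[...,1]-e[1])<.03)
for zz in np.arange(.10,.26,.01):
    m=nr&(W[...,2]>=zz)&(W[...,2]<zz+.01)
    if m.sum()>2: print(round(zz,2),m.sum(),np.round(W[m].mean(0)-e,4))
plan([.6458,-.1722,.27],14)
p=proj('side',e).astype(int); c=im[p[1]-60:p[1]+90,p[0]-60:p[0]+60]; cv2.imwrite('pics/s1.png',cv2.resize(c,None,fx=4,fy=4,interpolation=cv2.INTER_CUBIC))
E
```

```text
[ 0.61424937 -0.32566627  0.27249979] 13.931310984071388 [-0.23338291  0.29814727 -1.17551368]
0.19 6 [-0.0022 -0.0009 -0.0783]
0.2 6 [-0.0014 -0.0019 -0.0677]
0.21 10 [-0.0019 -0.0028 -0.0573]
0.22 16 [-0.0026 -0.003  -0.0475]
0.23 5 [-0.0024 -0.0047 -0.0392]
0.24 41 [-0.0032 -0.0055 -0.0244]
0.25 40 [-0.0025 -0.0054 -0.0195]
level rx,ry [-0.0005  0.0003]
4 x [0.0677,-0.1413,0.0023]
```

View pics/s1.png

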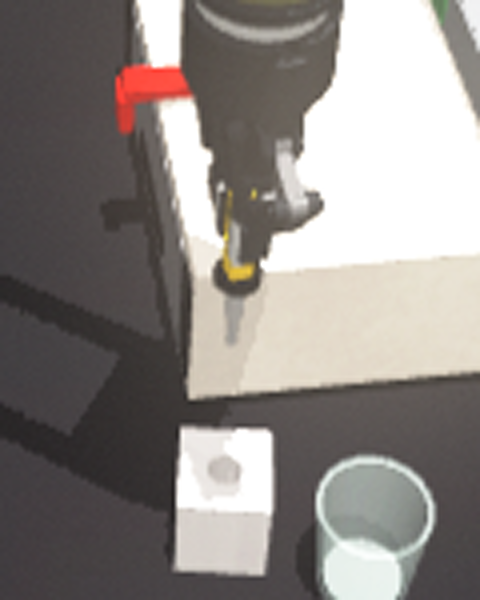

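The side view shows the stylus upright in the fingers (235,290), the holder empty and the clamp down. Now to the button.

servo_tool --pt "0 0 0 0.068 -0.141 0 0" --pt "0 0 0 0.068 -0.141 0 0" --pt "0 0 0 0.068 -0.141 0 0" --pt "0 0 0 0.068 -0.141 0 0" --pt "0 0 0 0 0 0 0" --pt "0 0 0 0 0 0 0" --pt "0 0 0 0 0 0.06 0" --pt "0 0 0 0 0 0.05 0" --pt "0 0 0 0 0 0 0" --pt "0 0 0 0 0 0 0"

```text
time_s: 54.65
ee_pos: [0.647, -0.1741, 0.2464]
ee_rot: [[0.971, 0.24, 0.001], [0.24, -0.971, -0.001], [0.001, 0.001, -1.0]]
ft_force: [0.8, -0.2, 0.5]
gripper_width: 0.153
gripper_force: 58.6
```

```bash
python3 - <<'E'
from h import *
s=readout.read_state();e=np.array(s['ee_pos']);print(e,yaw_of(s['ee_rot']),s['ft_force'])
plan([.6465,-.1722,.23],14)
for n in ['side','wrist']:
    im,d=optics.camera(n)
    if n=='side':
        p=proj('side',[.646,-.172,.17]).astype(int); c=im[p[1]-40:p[1]+40,p[0]-50:p[0]+50]
        W=cloud('side',d); nr=np.hypot(W[...,0]-.646,W[...,1]+.172)<.02
        for zz in np.arange(.155,.21,.01):
            m=nr&(W[...,2]>=zz)&(W[...,2]<zz+.01)
            if m.sum()>2: print(round(zz,3),m.sum(),np.round(W[m].mean(0),4))
cv2.imwrite('pics/s2.png',cv2.resize(c,None,fx=5,fy=5,interpolation=cv2.INTER_CUBIC))
E
```

```text
[ 0.64695204 -0.17406405  0.24636616] 13.857582807157033 [ 0.83088943 -0.21146819  0.48189043]
level rx,ry [ 0.0003 -0.0002]
1 x rz -0.0008  (dyaw 0.1)
1 x [0.0000,-0.0077,0.0655]
0.165 6 [ 0.6449 -0.1763  0.1703]
0.175 6 [ 0.6456 -0.1771  0.179 ]
0.185 8 [ 0.6447 -0.1781  0.1908]
0.195 13 [ 0.6439 -0.1775  0.1998]
0.205 6 [ 0.6454 -0.178   0.2071]
```

View pics/s2.png

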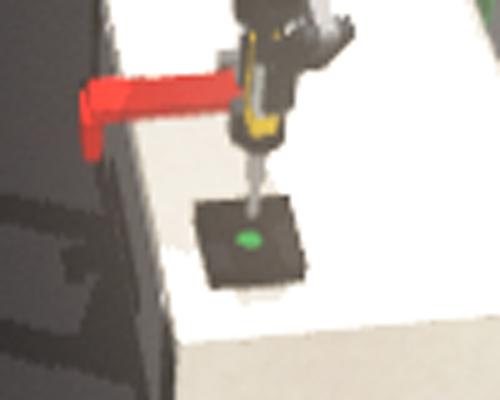

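The stylus tip at (253,213) stands right over the green button at (249,240). Press.

servo_tool --pt "0 0 0 0 -0.003 0.02 0" --pt "0 0 0 0 0 0.02 0" --pt "0 0 0 0 0 0.02 0" --pt "0 0 0 0 0 0.02 0" --pt "0 0 0 0 0 0 0" --pt "0 0 0 0 0 0 0"

```text
time_s: 55.35
ee_pos: [0.6473, -0.1724, 0.2271]
ee_rot: [[0.971, 0.241, 0.002], [0.241, -0.971, -0.001], [0.002, 0.002, -1.0]]
ft_force: [0.6, -0.1, 0.1]
gripper_width: 0.152
gripper_force: 58.6
```

servo_tool --pt "0 0 0 0 0 0.014 0" --pt "0 0 0 0 0 0.014 0" --pt "0 0 0 0 0 0 0" --pt "0 0 0 0 0 0 0"

```text
time_s: 55.75
ee_pos: [0.6479, -0.1726, 0.2208]
ee_rot: [[0.971, 0.241, 0.004], [0.241, -0.971, -0.001], [0.003, 0.002, -1.0]]
ft_force: [-0.0, -0.6, 2.1]
gripper_width: 0.158
gripper_force: 58.8
```

servo_tool --pt "0 0 0 0 0 0.01 0" --pt "0 0 0 0 0 0 0" --pt "0 0 0 0 0 0 0"

```text
time_s: 56.05
ee_pos: [0.6479, -0.1726, 0.2184]
ee_rot: [[0.971, 0.241, 0.004], [0.241, -0.971, -0.001], [0.004, 0.002, -1.0]]
ft_force: [0.3, -1.0, 4.0]
gripper_width: 0.152
gripper_force: 59.2
```

Spring force is rising as expected (5 N = fully down). Press on to the hard stop and hold.

servo_tool --pt "0 0 0 0 0 0.008 0" --pt "0 0 0 0 0 0 0"

```text
time_s: 56.25
ee_pos: [0.648, -0.1726, 0.218]
ee_rot: [[0.971, 0.241, 0.005], [0.241, -0.971, -0.002], [0.005, 0.003, -1.0]]
ft_force: [-1.6, 1.0, 10.9]
gripper_width: 0.155
gripper_force: 60.1
```

servo_tool --pt "0 0 0 0 0 0.006 0" --pt "0 0 0 0 0 0 0" --pt "0 0 0 0 0 0 0" --pt "0 0 0 0 0 0 0" --pt "0 0 0 0 0 0 0" --pt "0 0 0 0 0 0 0" --pt "0 0 0 0 0 0 0" --pt "0 0 0 0 0 0 0" --pt "0 0 0 0 0 0 0"

```text
time_s: 57.15
ee_pos: [0.6481, -0.1726, 0.2179]
ee_rot: [[0.971, 0.241, 0.006], [0.241, -0.971, -0.002], [0.006, 0.004, -1.0]]
ft_force: [-3.0, 1.8, 15.8]
gripper_width: 0.153
gripper_force: 60.9
```

servo_tool --pt "0 0 0 0 0 -0.04 0" --pt "0 0 0 0 0 -0.1 0" --pt "0 0 0 0 0 -0.1 0" --pt "0 0 0 0 0 0 0" --pt "0 0 0 0 0 0 0" --pt "0 0 0 -0.068 0.141 0 0" --pt "0 0 0 -0.068 0.141 0 0" --pt "0 0 0 -0.068 0.141 0 0" --pt "0 0 0 -0.068 0.141 0 0" --pt "0 0 0 0 0 0 0" --pt "0 0 0 0 0 0 0" --pt "0 0 0 0 0 0 0"

```text
time_s: 58.35
ee_pos: [0.6148, -0.3244, 0.2728]
ee_rot: [[0.97, 0.241, 0.0], [0.241, -0.97, 0.001], [0.001, -0.001, -1.0]]
ft_force: [0.0, 0.7, -0.8]
gripper_width: 0.153
gripper_force: 58.6
```

```bash
python3 - <<'E'
from h import *
s=readout.read_state();e=np.array(s['ee_pos']);print(e,yaw_of(s['ee_rot']),s['ft_force'])
plan([.6162,-.3262,.2],14)
E
```

```text
[ 0.61477743 -0.32443761  0.27284017] 13.952814797334401 [ 0.03185814  0.66119856 -0.81162728]
level rx,ry [-0.0003 -0.0002]
2 x [0.0019,0.0041,0.1457]
```

servo_tool --pt "0 0 0 0.004 0.007 0.15 0" --pt "0 0 0 0 0 0.15 0" --pt "0 0 0 0 0 0.12 0" --pt "0 0 0 0 0 0 0" --pt "0 0 0 0 0 0 0" --pt "0 0 0 0 0 0 0"

```text
time_s: 58.95
ee_pos: [0.6186, -0.3272, 0.1717]
ee_rot: [[0.97, 0.242, 0.006], [0.242, -0.97, -0.003], [0.005, 0.004, -1.0]]
ft_force: [0.3, 0.2, -0.7]
gripper_width: 0.154
gripper_force: 58.6
```

```bash
python3 - <<'E'
from h import *
s=readout.read_state();e=np.array(s['ee_pos']);print(e,yaw_of(s['ee_rot']),s['ft_force'])
plan([.6162,-.3262,.0975],14,None,.015)
E
```

```text
[ 0.61855167 -0.32721981  0.17174171] 13.991804706587821 [ 0.33796853  0.20766284 -0.67310059]
level rx,ry [ 0.0014 -0.0016]
5 x [-0.0016,-0.0012,0.0594]
```

servo_tool --pt "0 0 0 -0.004 -0.002 0.03 0" --pt "0 0 0 0 0 0.05 0" --pt "0 0 0 0 0 0.06 0" --pt "0 0 0 0 0 0.06 0" --pt "0 0 0 0 0 0.05 0" --pt "0 0 0 0 0 0.03 0" --pt "0 0 0 0 0 0 0" --pt "0 0 0 0 0 0 0" --pt "0 0 0 0 0 0 0"

```text
time_s: 59.85
ee_pos: [0.6164, -0.3273, 0.0999]
ee_rot: [[0.971, 0.241, 0.004], [0.241, -0.971, -0.002], [0.003, 0.002, -1.0]]
ft_force: [-1.2, 0.3, -0.2]
gripper_width: 0.15
gripper_force: 58.9
```

servo_tool --pt "0 0 0 0 0 0.01 0" --pt "0 0 0 0 0 0 0" --pt "0 0 0 0 0 0 0"

```text
time_s: 60.15
ee_pos: [0.616, -0.327, 0.0971]
ee_rot: [[0.971, 0.241, 0.003], [0.241, -0.971, -0.001], [0.003, 0.002, -1.0]]
ft_force: [-0.4, -0.0, -0.8]
gripper_width: 0.154
gripper_force: 58.9
```

servo_tool --pt "0 0 0 0 0 0 0.3" --pt "0 0 0 0 0 0 0.45" --pt "0 0 0 0 0 0 0.45" --pt "0 0 0 0 0 0 0.45" --pt "0 0 0 0 0 -0.08 0.45" --pt "0 0 0 0 0 -0.15 0.45" --pt "0 0 0 0 0 -0.18 0.45" --pt "0 0 0 0 0 -0.18 0.45" --pt "0 0 0 -0.1 0 -0.15 0.45" --pt "0 0 0 -0.18 -0.05 0 0.45" --pt "0 0 0 -0.1 -0.05 0 0.45" --pt "0 0 0 0 0 0 0.45"

```text
time_s: 61.35
ee_pos: [0.5134, -0.3245, 0.2827]
ee_rot: [[0.971, 0.239, 0.001], [0.239, -0.971, -0.001], [0.001, 0.001, -1.0]]
ft_force: [0.0, 0.0, 0.2]
gripper_width: 0.45
gripper_force: 0.0
```

```bash
python3 - <<'E'
from h import *
s=readout.read_state(); im,d=optics.camera('wrist'); W=wcloud(d,s); print(np.round(s['ee_pos'],4))
hsv=cv2.cvtColor(im,cv2.COLOR_BGR2HSV)
hy=(np.hypot(W[...,0]-.616,W[...,1]+.325)<.05)
P=W[hy&(hsv[...,0]>18)&(hsv[...,0]<38)&(hsv[...,1]>120)&(W[...,2]>.07)]
print('top z',np.percentile(P[:,2],98),rect(P[P[:,2]>.13]))
im,d=optics.camera('side'); c=im[180:440,190:430]; cv2.imwrite('pics/end.png',cv2.resize(c,None,fx=2.3,fy=2.3,interpolation=cv2.INTER_CUBIC))
W=cloud('side',d); a=np.radians(DY)
for k in ['vialjar','beaker','amber','marker']:
    r=nets.look_for('side',k)[0]; u,v=np.int32(r['location']); print(k,round(r['score'],2),u,v)
E
```

```text
[ 0.5134 -0.3245  0.2827]
top z 0.13644800826877057 [ 614.2 -326.    13.2   12.7  -75.8]
vialjar 0.65 235 329
beaker 0.7 384 366
amber 0.86 349 421
marker 0.86 313 446
```

View pics/end.png

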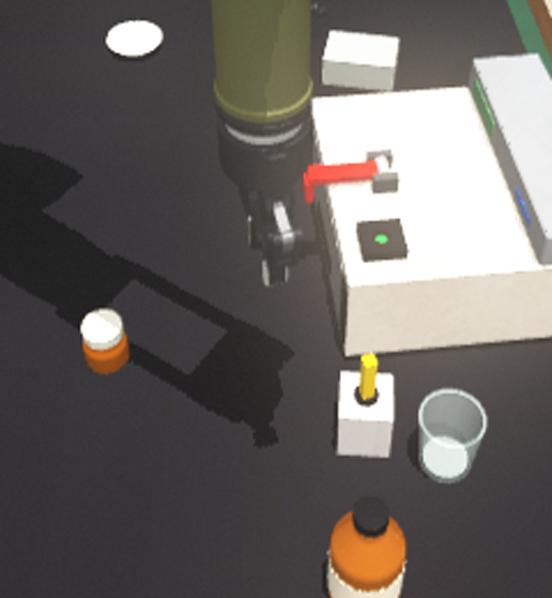

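The stylus is back upright at (368,375) with its collar on the block. The clamp is level at (340,175), the drawer is shut and the other things have not moved. Handing in.

```bash
python3 -c "
from h import *
print(bot.job_done())"
```

```text
the job is handed in; nothing more can be done
None
```

The job is done and handed in at about 61 s: all four racks are in the drawer with the lid on, the drawer is shut and the clamp is down flat, the button was pressed to its stop and held, and the stylus is back upright in its holder.

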